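Prove a spacer's blind hole on the gauge pin and present it hole-up

ROBOT

A 7-joint arm with a two-finger parallel gripper is mounted at the origin on the work surface; the furniture and walls round the work are solid. World frame = base frame: x ahead of the robot, y to its left, z up, the work surface at z = 0. Lengths are in mm, angles in rad, forces in N, time in s.
With the tool pointing down it reaches from about 350 to 900 mm from the base axis. Payload 19.9 kg.
Tool frame: the origin (TCP) lies between the finger pads; the fingertips stand 19 mm ahead of it and the grasp point (between the pads) is the TCP; x points along the fingers, y is the direction in which the jaws open and shut, and the axes are right-handed (so a half turn about x gives the same grasp; the last joint's range is limited). The gripper opens to 94 mm and grips with 3 to 60 N. Pads are 16 mm wide; open, the fingers measure 119 mm over their backs; the gripper's body (75 mm by 177 mm) begins 78 mm behind the grasp point.
Start: joints at [-1.202, 0.417, -0.01, 1.614, 0.005, 1.111, -0.053], TCP at [249.577, 572.985, 224.425] pointing down, gripper open.
Joint ranges: [-2.81, 2.81], [-0.39, 2.02], [-1.27, 1.25], [0.06, 2.57], [-1.19, 4.33], [0.19, 2], [-2.82, 2.82]. Speed limits (rad/s): [1.89, 1.89, 2.39, 2.39, 3.01, 3.01, 3.01].

INTERFACE

Orientations are given as a 3x3 rotation matrix whose columns are the frame's x, y, z axes.
In Python, from rig import ctrl gives the robot as it stands.
- The arm moves only by the tool apply_moves, never from a script. Its argument "commands" is a list of rows, each a list of 7 numbers: the turn, a rotation vector about the tool's x, y, z in units of 10 degrees (1.0 is 10 degrees), then the shift along the tool's x, y, z in units of 40 mm (1.0 is 40 mm), then the gripper command: -1 is fully open, 1 is shut, values between are in proportion. A call has exactly 8 rows; each row is the pose to reach, as a shift and turn from the pose measured when the call began, along the tool's axes at that moment; what a row does not reach only later rows make up. A row lasts 1/8 s, in which the tool goes at most 62.5 mm and 10.7 degrees, less where a joint would pass 70% of its speed; a pose out of reach is approached as far as the arm can. A call with a gripper value outside its range is refused whole. The fingers move at their own pace and stop on an object; "squeeze" is the grip in N (left out, the last holds). Time passes only in rows, so rows that repeat a pose let the fingers close, or fill a call up. It gives the time, the measured TCP pose, the force and the opening at its end, in the units of the state.
- ctrl.observe(): the state, without advancing time (a new reading comes with each control period).
- ctrl.get_image(name): name is "side" or "top" or "wrist"; returns a dict with "img" (384x512x3 uint8, red, green, blue), "mtx" (3x3 intrinsics, pixels), "dist_coeffs" ([k1, k2, p1, p2, k3] as OpenCV has them; the pictures are not rectified), "rvec" (rotation vector, rad) and "tvec" (3), from world to camera coordinates, as OpenCV has them; the wrist camera has in their place "T_tool_cam" (4x4, takes a point from camera to tool coordinates, whose origin is the TCP and whose axes are the tool frame's). Camera axes: x right, y down, z forward; pixel columns grow to the right and rows downward; lengths in mm; the calibration is good to about 2 mm. A picture is of the moment at which its call begins: read the wrist's pose just before it. There is no depth.
- ctrl.close_job(): hands the job in, once; it reports no verdict.
The state is a dict: "time_s": time; "joints": joint angles; "qvel": joint speeds; "joint_efforts": joint torques, N m; "ee_pos": TCP position; "ee_rot": TCP orientation; "wrist_force": force on the tool from outside, world axes, zero at the start; "moment": the same for the moment, N m; "grip_width": finger opening in mm.
Only numpy, scipy, OpenCV 4.12 (cv2) and the standard library are available. Lean on these libraries where they do the work, as an engineer would, in place of code of your own. Each camera call takes 0.05 s, during which the arm holds its last target.

TASK

One end of the square spacer has a deep blind hole, the other only a shallow recess of the same width. Find the deep hole by trying it on the pin of the depth gauge, slip the spacer fully home on the pin and let go so that it hangs there by itself; then take a fresh grip, draw it off, turn it over and finish while still holding it in the gripper with the deep hole straight up, at least 10 cm clear of the bench and touching nothing else. Leave the other parts where they lie.

Things in the scene. Friction and masses are not known exactly. Their poses are not given: they have to be found in the camera images.
- spacer: bare aluminium square spacer, 40 x 40 mm, 80 mm long, 0.24 to 0.39 kg, lying on a flat side, turned any way. Origin at its centre (20 mm above the bench); x is the long axis, +x towards the deep blind hole: round, 22 mm wide, 50 mm deep, flat bottom at x = -10 mm, 9 mm wall. The -x end has a recess also 22 mm wide, only 6 mm deep. y and z are square to the flat sides
- bore_mouth (a point): centre of the mouth of the spacer's deep hole, on its long axis, 40 mm along x from its centre; axes as the spacer's
- gauge: depth gauge, a dark steel stand fixed to the bench: foot plate 80 x 70 x 12 mm, slim post 26 mm wide, 18 mm thick, 85 mm high, from which a 14 mm round steel pin with a ball tip sticks out 56 mm, roughly away from the robot, rising by 8 degrees (0.14 rad). Origin at bench level right below the pin's root; its x points the way the pin does, z up
- pin_root (a point): root of the gauge pin on its axis, 75 mm above the bench, 3 mm ahead of the post; a 22 mm collar ends 2 mm ahead of it. x points along the pin to the tip, y is level. With the pin on the bottom of the deep hole the mouth stands 6 mm ahead of the root. Let go, the spacer drops 4 mm until the hole rests on the pin; the slope keeps it there
- pin_tip (a point): tip of the gauge pin, 56 mm from its root; axes as the root's (x along the pin)
- oil_seal: bystander: copper-brown ring seal, 67 mm wide, 16 mm high, lying loose on the bench; origin at the centre of its underside
- cross_shaft_a: bystander: plain steel shaft 21 mm thick, 105 mm long, lying loose on the bench; origin at its underside, middle
- bearing_cone: bystander: tapered roller bearing, 66 mm wide, 30 mm high, loose on the bench; origin at the centre of its underside
- spider_gear_0: bystander: one of the four dark bevel gears, 56 mm wide, 26 mm high, loose on the bench; origin at the centre of its underside

How it is judged:
By the outcome, as a careful person would: the job done as asked, in the order asked, and still so for the second after the job is handed in, while the arm keeps its last pose, push and grip.
It also fails if it takes over 72 s, if anything falls off the work surface, if the arm or the gripper's body presses on something with over 40 N, if the wrist force passes 120 N, or if a joint passes its speed limit or range.

## Working session

There is one attempt and no reset: what is moved stays moved. The work goes in short steps, Python scripts to look and compute and a tool call to move; the robot and the scene stay as the last step left them, time stands still between calls to the robot, and variables do not carry over. Pictures are saved under pics/ and viewed, and the job is handed in when it is done.

Besides the shell and the picture viewer there is one more tool, called as a command line: name --pt "numbers of a row" for each row, then --argument value for the rest. apply_moves: Moves the arm, as the interface text tells. Its arguments: {"type":"object","properties":{"commands":{"type":"array","items":{"type":"array","items":{"type":"number"}}},"squeeze":{"type":"number"}},"required":["commands"]}

```bash
ls; mkdir -p pics; cat > h.py <<'E'
import numpy as np, cv2
from rig import ctrl
def grab(n,tag):
    s=ctrl.observe(); d=ctrl.get_image(n)
    cv2.imwrite(f'pics/{tag}.png',d['img'][:,:,::-1]); 
    np.savez(f'pics/{tag}.npz',pos=s['ee_pos'],rot=s['ee_rot'],**{k:np.array(v) for k,v in d.items()})
    return d,s
def load(tag): return dict(np.load(f'pics/{tag}.npz'))
def cam(d):
    if 'rvec' in d:
        R=cv2.Rodrigues(np.array(d['rvec'],float))[0]; t=np.array(d['tvec'],float).ravel()
        return R,t
    T=np.eye(4);T[:3,:3]=np.array(d['rot']).reshape(3,3);T[:3,3]=d['pos']
    M=np.linalg.inv(T@d['T_tool_cam']); return M[:3,:3],M[:3,3]
def ray(d,uv):
    R,t=cam(d); p=cv2.undistortPoints(np.array(uv,float).reshape(-1,1,2),np.array(d['mtx'],float),np.array(d['dist_coeffs'],float)).reshape(-1,2)
    v=np.c_[p,np.ones(len(p))]@R; v/=np.linalg.norm(v,axis=1)[:,None]
    return -R.T@t,v
def onz(d,uv,z):
    c,v=ray(d,uv); return c+v*((z-c[2])/v[:,2])[:,None]
def proj(d,P):
    R,t=cam(d); return cv2.projectPoints(np.array(P,float).reshape(-1,1,3),cv2.Rodrigues(R)[0],t,np.array(d['mtx'],float),np.array(d['dist_coeffs'],float))[0].reshape(-1,2)
def tri(d1,u1,d2,u2):
    c1,v1=ray(d1,u1);c2,v2=ray(d2,u2);out=[]
    for a,b in zip(v1,v2):
        s=np.linalg.lstsq(np.c_[a,-b],c2-c1,rcond=None)[0]; p=c1+a*s[0];q=c2+b*s[1]; out.append([*(p+q)/2,np.linalg.norm(p-q)])
    return np.array(out)
E
python3 - <<'E'
from h import *
for n in ['side','top','wrist']: d,s=grab(n,n+'0')
print(s)
for n in ['side0','top0','wrist0']:
    d=load(n);R,t=cam(d);print(n,-R.T@t,R[2],d['mtx'].tolist())
E
```

```text
pics
{'time_s': 0.1, 'joints': array([-1.20147158,  0.4178954 , -0.01031463,  1.61408799,  0.00472051,
        1.11066539, -0.05302128]), 'qvel': array([ 9.13778324e-04, -2.05022220e-03, -9.23268409e-04, -6.46963642e-04,
        2.24375078e-04,  7.27340116e-04, -1.34545439e-05]), 'joint_efforts': array([ 1.05682811e-03, -8.52585053e+01,  6.40228763e-01, -4.26690495e+01,
       -4.88178874e-02,  1.64162175e-02,  5.14390365e-05]), 'ee_pos': array([249.49200216, 572.72070249, 223.91048641]), 'ee_rot': array([[-3.22671606e-04,  3.99359587e-01,  9.16794315e-01],
       [-9.81166104e-04,  9.16793795e-01, -3.99359706e-01],
       [-9.99999467e-01, -1.02838954e-03,  9.60147637e-05]]), 'wrist_force': array([-0.0170026 ,  0.39368336,  0.44121665]), 'moment': array([-0.02429287,  0.04947241,  0.03126511]), 'grip_width': 94.21200270361038}
side0 [  54.75540795 -135.90987362  863.71965731] [ 0.52846215  0.10617359 -0.84229147] [[430.172794472665, 0.0, 259.40073911361895], [0.0, 430.172794472665, 186.04373445492476], [0.0, 0.0, 1.0]]
top0 [ 310.82212495  -24.75509215 1086.50184589] [ 0.20348288 -0.02456611 -0.97877026] [[411.3072752616801, 0.0, 251.419501797184], [0.0, 411.3072752616801, 194.0745406237223], [0.0, 0.0, 1.0]]
wrist0 [174.68658707 603.99593295 384.04146626] [ 0.25305872 -0.11095482 -0.96106728] [[318.51796495749244, 0.0, 252.41407295914337], [0.0, 318.51796495749244, 190.78142092984965], [0.0, 0.0, 1.0]]
```

View pics/side0.png

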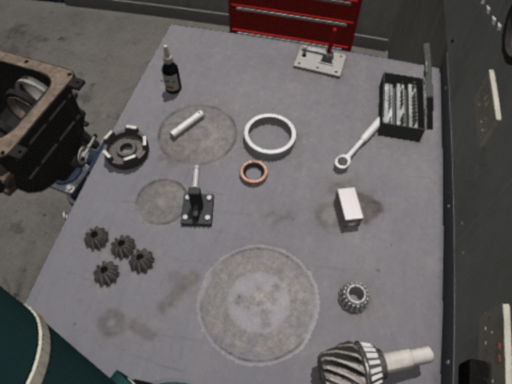

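View pics/top0.png

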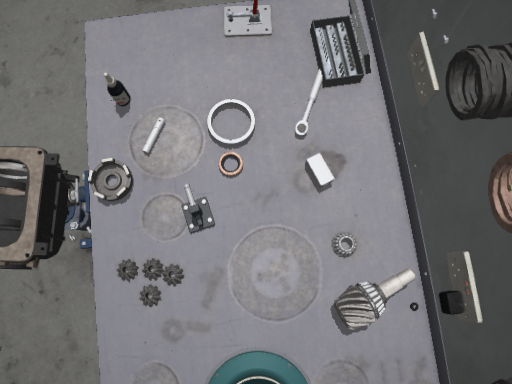

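View pics/wrist0.png

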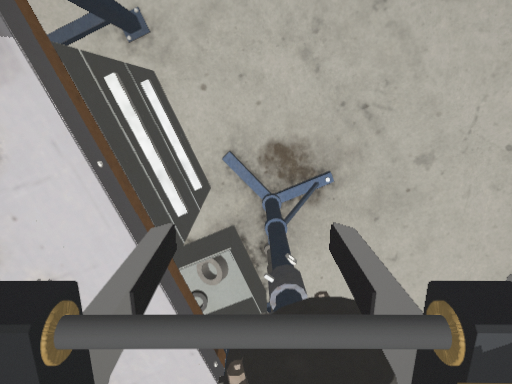

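```bash
python3 - <<'E'
from h import *
t=load('top0')['img'];s=load('side0')['img']
f=lambda im,x,y,w,h,k:cv2.resize(im[y:y+h,x:x+w,::-1],None,fx=k,fy=k,interpolation=cv2.INTER_CUBIC)
a=np.hstack([f(t,290,140,60,60,6),f(t,165,175,60,60,6)])
b=np.hstack([f(s,320,175,60,60,6),f(s,170,160,60,70,6)[:360]])
b2=f(s,170,155,60,80,7)
cv2.imwrite('pics/c1.png',np.vstack([a])); cv2.imwrite('pics/c2.png',b);cv2.imwrite('pics/c3.png',b2)
E
```

```text
(no output)
```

View pics/c1.png

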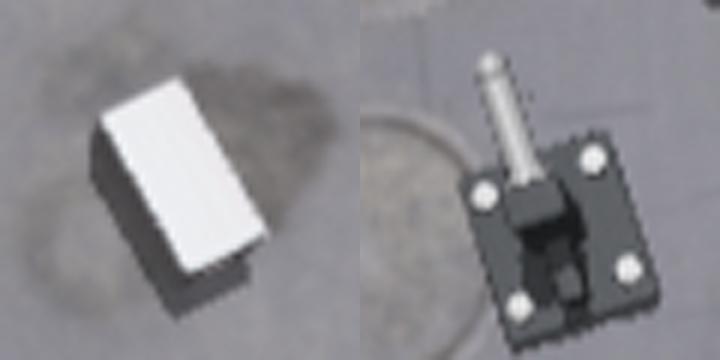

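View pics/c2.png

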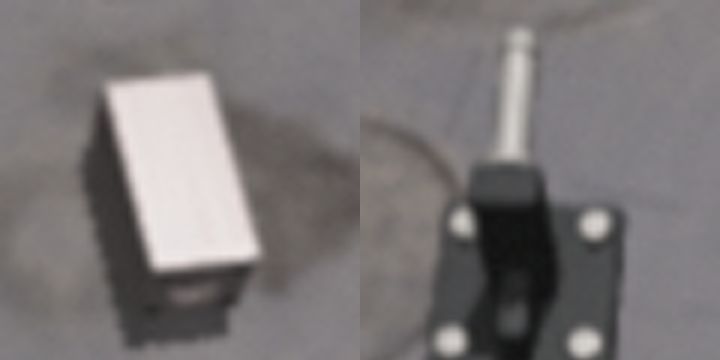

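View pics/c3.png

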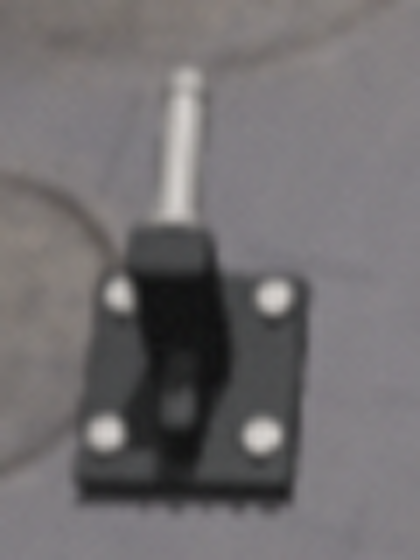

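```bash
python3 - <<'E'
from h import *
T=load('top0');S=load('side0')
def cv(l,x,y,k): return (np.array(l)+.5)/k-.5+[x,y]
for d,l in [(T,cv([(101,120),(180,77),(268,238),(188,277)],290,140,6)),(S,cv([(104,87),(209,73),(261,255),(153,271)],320,175,6))]:
    P=onz(d,l,40);c=P.mean(0);e=(P[0]+P[1]-P[2]-P[3])/2;w=(P[0]+P[3]-P[1]-P[2])/2
    print('spacer',c,np.linalg.norm(e),np.linalg.norm(w),np.arctan2(e[1],e[0]),np.arctan2(w[1],w[0]))
bt=cv([(125,195),(233,160),(268,269),(158,305)],165,175,6)
bs=cv([(123,295),(273,296),(262,436),(106,432)],170,155,7)
for d,l in [(T,bt),(S,bs)]:
    P=onz(d,l,14);print('foot',P.mean(0),np.arctan2(*((P[0]+P[1]-P[2]-P[3])[[1,0]])),np.arctan2(*((P[0]+P[3]-P[1]-P[2])[[1,0]])))
pt=cv([(130,62),(136,90),(158,172)],165,175,6); ps=cv([(187,75),(185,100),(174,212)],170,155,7)
print(tri(T,pt,S,ps)); print(onz(T,pt[:1],82.8),onz(S,ps[:1],82.8))
print(onz(T,[[243,18],[230,163],[154,135],[344,244],[173,274],[232,122],[303,128]],10).round())
E
```

```text
spacer [ 572.56639883 -239.65968321   40.        ] 80.86466097494944 40.414171657445834 0.33814563033816136 1.929033190860304
spacer [ 574.73528869 -238.9195676    40.        ] 79.66658045202792 41.57416669338964 0.35121233872216495 1.9566946093888413
foot [500.15915466  96.8122638   14.        ] 0.19813099494582975 1.7676445396982174
foot [501.02547649  97.49366095  14.        ] 0.21160152743641777 1.7859665599734724
[[5.61163977e+02 1.08746909e+02 8.99962645e+01 4.76142213e-01]
 [5.48153643e+02 1.05777713e+02 9.51352357e+01 1.48321049e+00]
 [5.15832166e+02 1.01317797e+02 8.11212754e+01 2.41783523e+00]]
[[563.06972891 109.49205658  82.8       ]] [[565.77762955 111.24260004  82.8       ]]
[[1071.  -93.   10.]
 [ 628.   -5.   10.]
 [ 734.  196.   10.]
 [ 372. -276.   10.]
 [ 350.  175.   10.]
 [ 745.  -23.   10.]
 [ 703. -217.   10.]]
```

```bash
cat >> h.py <<'E'
from scipy.spatial.transform import Rotation as Ro
def mk(z,t):
    z=np.array(z,float);t=np.array(t,float);t/=np.linalg.norm(t);z-=t*(z@t);z/=np.linalg.norm(z)
    return np.c_[t,np.cross(z,t),z]
def yz(a): return [np.cos(a),np.sin(a),0]
def rows(p,R,s=None,q=True):
    s=s or ctrl.observe(); p0=np.array(s['ee_pos']);R0=np.array(s['ee_rot']).reshape(3,3)
    rv=Ro.from_matrix(R0.T@R).as_rotvec(degrees=True)/10; sh=R0.T@(np.array(p,float)-p0)/40
    print('turn',rv.round(3).tolist(),'shift',sh.round(3).tolist()); return rv,sh
E
python3 - <<'E'
from h import *
s=ctrl.observe();print(load('wrist0')['T_tool_cam'].round(2).tolist())
rows([385,-307,140],mk(yz(.345),[0,0,-1]))
E
```

```text
[[-0.0, -0.28, 0.96, -160.14], [1.0, 0.0, 0.0, -1.37], [-0.0, 0.96, 0.28, -81.06], [0.0, 0.0, 0.0, 1.0]]
turn [-4.33, -0.002, 0.005] shift [2.118, -18.809, 11.888]
```

```bash
python3 - <<'E'
from h import *
rows([480,150,224],mk(yz(.0),[0,0,-1]))
rows([480,-150,224],mk(yz(.345),[0,0,-1]))
E
```

```text
turn [-2.354, -0.001, 0.005] shift [0.007, -7.388, 9.504]
turn [-4.33, -0.002, 0.005] shift [0.014, -14.264, 12.499]
```

apply_moves --pt "-0.5 0 0 0 -1.2 1.6 -1" --pt "-1 0 0 0 -2.4 3.2 -1" --pt "-1.5 0 0 0 -3.6 4.8 -1" --pt "-2 0 0 0 -4.9 6.4 -1" --pt "-2.3 0 0 0 -6.2 8 -1" --pt "-2.6 0 0 0 -7.4 9.5 -1" --pt "-3 0 0 0 -8.8 10.1 -1" --pt "-3.4 0 0 0 -10.2 10.7 -1"

```text
time_s: 1.15
ee_pos: [461.0, 121.2, 224.3]
ee_rot: [[-0.0, -0.184, 0.983], [-0.001, 0.983, 0.184], [-1.0, -0.001, -0.0]]
wrist_force: [1.5, 0.2, 0.0]
grip_width: 94.4
```

```bash
python3 - <<'E'
from h import *
rows([385,-307,140],mk(yz(.345),[0,0,-1]))
E
```

```text
turn [-0.918, -0.002, 0.005] shift [2.117, -10.172, -3.834]
```

```bash
python3 - <<'E'
from h import *
grab('wrist','w1')
E
```

apply_moves --pt "-0.2 0 0 0 -1.5 0 -1" --pt "-0.4 0 0 0 -3 0 -1" --pt "-0.6 0 0 0 -4.5 -0.5 -1" --pt "-0.8 0 0 0.5 -6 -1.2 -1" --pt "-0.9 0 0 1 -7.5 -2 -1" --pt "-0.9 0 0 1.5 -9 -3 -1" --pt "-0.9 0 0 2.1 -10.2 -3.8 -1" --pt "-0.9 0 0 2.1 -10.2 -3.8 -1"

```text
time_s: 2.2
ee_pos: [384.7, -317.9, 140.7]
ee_rot: [[-0.001, -0.331, 0.944], [-0.003, 0.944, 0.331], [-1.0, -0.002, -0.002]]
wrist_force: [0.6, 0.7, -0.5]
grip_width: 94.0
```

```bash
python3 - <<'E'
from h import *
grab('wrist','w2')
E
```

```text
(no output)
```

View pics/w1.png

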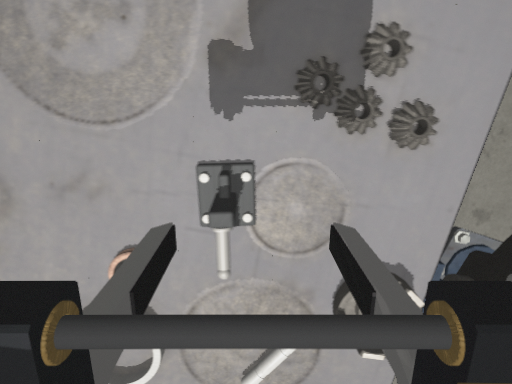

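View pics/w2.png

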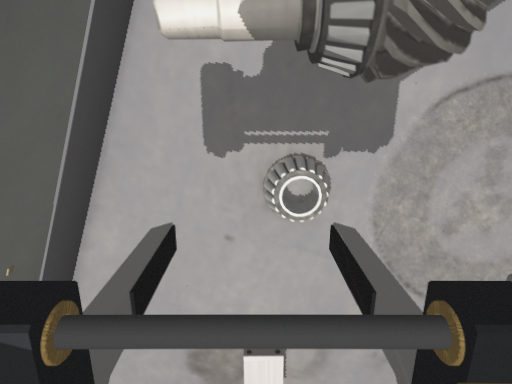

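apply_moves --pt "0 0 0 0 0 1 -1" --pt "0 0 0 0 0 2 -1" --pt "0 0 0 0 0 2 -1" --pt "0 0 0 0 0 2 -1" --pt "0 0 0 0 0 2 -1" --pt "0 0 0 0 0 2 -1" --pt "0 0 0 0 0 2 -1" --pt "0 0 0 0 0 2 -1"

```text
time_s: 3.25
ee_pos: [458.7, -293.9, 139.7]
ee_rot: [[-0.002, -0.328, 0.945], [-0.004, 0.945, 0.328], [-1.0, -0.003, -0.003]]
wrist_force: [1.2, -0.3, 0.7]
grip_width: 93.7
```

```bash
python3 - <<'E'
from h import *
grab('wrist','w3')
f=lambda im,x,y,w,h,k:cv2.resize(im[y:y+h,x:x+w,::-1],None,fx=k,fy=k,interpolation=cv2.INTER_CUBIC)
cv2.imwrite('pics/c4.png',f(load('w1')['img'],185,150,80,140,4));cv2.imwrite('pics/c5.png',f(load('w3')['img'],220,230,100,80,6))
E
```

```text
(no output)
```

View pics/c4.png

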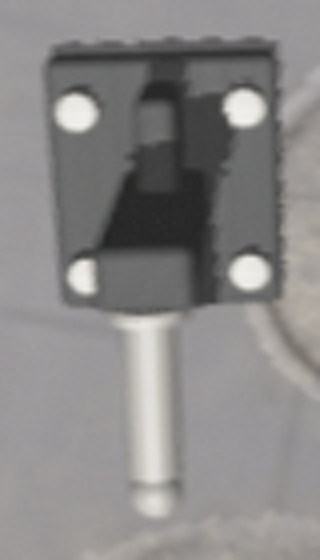

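View pics/c5.png

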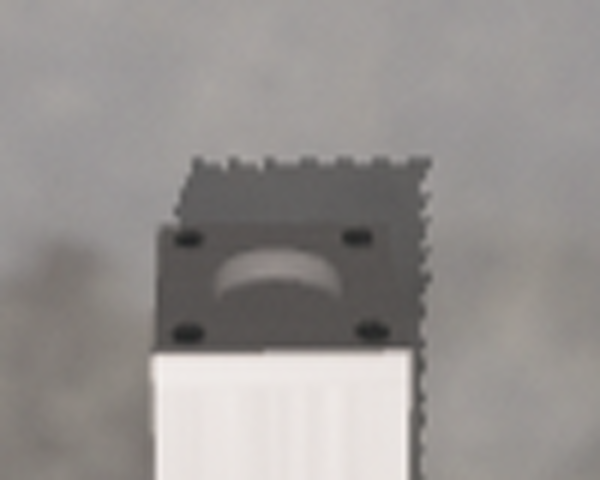

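View pics/w3.png

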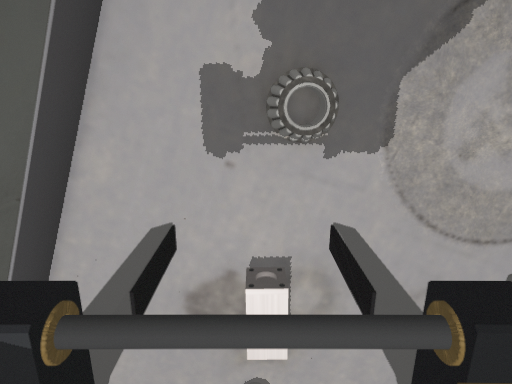

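```bash
python3 - <<'E'
from h import *
T=load('top0');S=load('side0');W=load('w1');W3=load('w3')
def cv(l,x,y,k): return (np.array(l)+.5)/k-.5+[x,y]
print(ctrl.observe()['joints'].round(3))
P=onz(W3,cv([(152,353),(411,351)],220,230,6),40);m=P.mean(0);w=P[0]-P[1];print(P,np.linalg.norm(w),np.arctan2(w[1],w[0])-np.pi/2)
P2=onz(W3,[(246.5,359),(288,359)],40);print(P2, P2.mean(0)-m,(P2.mean(0)+m)/2)
B=cv([(76,112),(243,108),(250,272)],185,150,4);P=onz(W,B,14)
print('bolts',P,(P[0]+P[2])/2,np.arctan2(*(P[2]-P[1])[[1,0]]),np.arctan2(*(P[1]-P[0])[[1,0]])-np.pi/2)
tip=cv([(152,516)],185,150,4);print(onz(W,tip,82.8))
ed=cv([(143,400),(142,398)],185,150,4)
a=cv([(150,320),(155,478)],185,150,4); A=onz(W,a,[76]) ; B_=onz(W,a,[82]); print(A,B_)
pt=cv([(130,62)],165,175,6); ps=cv([(187,75)],170,155,7); tt=cv([(152,505)],185,150,4)
print(tri(T,pt,W,tt),tri(S,ps,W,tt),onz(W,tt,82.8))
E
```

```text
[ 0.156  0.402  0.439  1.905 -0.212  0.88   2.606]
[[ 543.25940432 -272.80247079   40.        ]
 [ 529.69427462 -235.08615358   40.        ]] 40.08158340054641 -2.7963362413002804
[[ 618.30190337 -245.54220101   40.        ]
 [ 604.63015091 -206.56358313   40.        ]] [74.98918767 27.89142012  0.        ] [ 573.97143331 -239.99860213   40.        ]
bolts [[480.1316088   64.52072043  14.        ]
 [469.72877184 113.36759833  14.        ]
 [520.73290247 124.80306425  14.        ]] [500.43225564  94.66189234  14.        ] 0.2205592043577861 0.20983342526393045
[[567.97216129 107.92410842  82.8       ]]
[[515.25955841  98.28749647  76.        ]
 [560.57109794 106.93330455  76.        ]] [[512.64451828  98.42434375  82.        ]
 [557.07471017 106.90198357  82.        ]]
[[561.25142687 108.00094615  88.98253394   1.39828367]] [[5.57354624e+02 1.07285608e+02 9.52746922e+01 4.38247713e-01]] [[564.70410195 107.39750525  82.8       ]]
```

```bash
python3 - <<'E'
from h import *
rows([573.8,-239.7,22],mk(yz(.35),[0,0,-1]))
E
```

```text
turn [-0.088, -0.019, 0.015] shift [2.93, 0.342, 3.173]
```

apply_moves --pt "0 0 0 0 0.1 1 -1" --pt "-0.09 -0.02 0.015 0 0.34 2.2 -1" --pt "-0.09 -0.02 0.015 0 0.34 3.17 -1" --pt "-0.09 -0.02 0.015 0.4 0.34 3.17 -1" --pt "-0.09 -0.02 0.015 1.4 0.34 3.17 -1" --pt "-0.09 -0.02 0.015 2.2 0.34 3.17 -1" --pt "-0.09 -0.02 0.015 2.5 0.34 3.17 -1" --pt "-0.09 -0.02 0.015 2.5 0.34 3.17 -1"

```text
time_s: 4.3
ee_pos: [573.2, -240.1, 39.0]
ee_rot: [[-0.001, -0.343, 0.939], [0.0, 0.939, 0.343], [-1.0, 0.0, -0.001]]
wrist_force: [-0.1, -0.2, 1.2]
grip_width: 93.7
```

```bash
python3 - <<'E'
from h import *
rows([573.8,-239.7,22],mk(yz(.35),[0,0,-1])); print(ctrl.observe()['joints'])
grab('wrist','w4')
E
```

```text
turn [-0.001, -0.004, -0.002] shift [0.426, 0.004, 0.017]
[ 0.09145226  0.66046993  0.34695622  1.75679938 -0.30168648  0.77767886
  2.50859771]
```

View pics/w4.png

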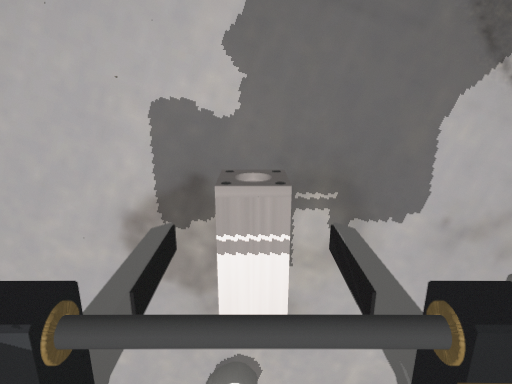

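Spacer is centred between the fingers (columns 216–291, near end at row 178). Descend, close and lift.

apply_moves --pt "0 0 0 0.25 0 0 -1" --pt "0 0 0 0.43 0 0 -1" --pt "0 0 0 0.43 0 0 1" --pt "0 0 0 0.43 0 0 1" --pt "0 0 0 0.43 0 0 1" --pt "0 0 0 0.43 0 0 1" --pt "0 0 0 0.43 0 0 1" --pt "0 0 0 0.43 0 0 1" --squeeze 40

```text
time_s: 5.35
ee_pos: [573.8, -240.2, 22.7]
ee_rot: [[0.001, -0.343, 0.939], [-0.0, 0.939, 0.343], [-1.0, -0.0, 0.0]]
wrist_force: [-0.7, -0.5, 0.5]
grip_width: 39.6
```

```bash
cat > g.py <<'E'
from h import *
a8=np.deg2rad(8); YAW=.207
px=np.array([np.cos(a8)*np.cos(YAW),np.cos(a8)*np.sin(YAW),np.sin(a8)])
tip=np.array([566,109.5,82.8]); root=tip-56*px
tdn=np.array([np.sin(a8)*np.cos(YAW),np.sin(a8)*np.sin(YAW),-np.cos(a8)])
Rin=mk(-px,tdn)   # mouth=+z
OFF=2.7 # spacer centre ahead of tcp along tool x
def tcp(sfrom_tip): return tip+px*sfrom_tip-OFF*tdn
E
python3 - <<'E'
from g import *
print(tcp(65),tcp(-10))
rows([640,-60,220],mk(yz(.35-1.5),[0,0,-1]))
rows(tcp(75)+[0,0,90],Rin)
E
```

```text
[628.62555631 122.65187723  94.51997535] [555.94097736 107.38752326  84.08199278]
turn [8.594, 0.003, -0.0] shift [-4.932, 3.662, 3.101]
turn [-17.141, 0.083, -1.195] shift [-4.08, 8.013, 4.645]
```

apply_moves --pt "0 0 0 -1.2 0 0 1" --pt "0 0 0 -2.5 0 0 1" --pt "1 0 0 -3.5 0.6 0.5 1" --pt "2 0 0 -4.4 1.2 1 1" --pt "3 0 0 -4.9 1.8 1.5 1" --pt "4 0 0 -4.9 2.4 2 1" --pt "5 0 0 -4.9 3 2.5 1" --pt "6 0 0 -4.9 3.6 3 1"

```text
time_s: 6.35
ee_pos: [637.0, -62.7, 218.5]
ee_rot: [[0.0, 0.647, 0.763], [-0.0, 0.763, -0.647], [-1.0, 0.0, 0.0]]
wrist_force: [0.2, -0.1, -2.5]
grip_width: 39.9
```

```bash
python3 - <<'E'
from g import *
s=ctrl.observe();print(s['joints'].round(2))
rows(tcp(75)+[0,0,90],Rin)
E
```

```text
[-0.4   0.51  0.63  1.6  -0.33  1.14  1.18]
turn [12.761, 0.437, 0.892] shift [0.815, 3.594, -3.004]
```

apply_moves --pt "1 0 0 0 0.5 -0.4 1" --pt "2 0 0 0 1 -0.8 1" --pt "3 0 0 0 1.5 -1.2 1" --pt "4 0 0 0 2 -1.6 1" --pt "5 0 0 0 2.5 -2 1" --pt "6 0 0 0 3 -2.5 1" --pt "7 0 0 0 3.6 -3 1" --pt "8 0 0 0 3.6 -3 1"

```text
time_s: 7.35
ee_pos: [638.1, 128.1, 217.8]
ee_rot: [[-0.001, 0.863, -0.506], [0.001, -0.506, -0.863], [-1.0, -0.001, -0.0]]
wrist_force: [-0.3, -0.9, -2.8]
grip_width: 39.5
```

```bash
python3 - <<'E'
from g import *
s=ctrl.observe();print(s['joints'].round(2))
rows(tcp(75)+[0,0,90],Rin)
E
```

```text
[-0.86  0.64  0.93  1.57 -0.53  1.21 -0.36]
turn [4.769, 0.756, 0.34] shift [0.797, 0.049, 0.072]
```

apply_moves --pt "1 0.15 0.07 0 0 0 1" --pt "2 0.3 0.15 0 0 0 1" --pt "3 0.5 0.2 0.2 0 0 1" --pt "4 0.6 0.3 0.4 0.05 0.07 1" --pt "4.77 0.76 0.34 0.6 0.05 0.07 1" --pt "4.77 0.76 0.34 0.8 0.05 0.07 1" --pt "4.77 0.76 0.34 0.8 0.05 0.07 1" --pt "4.77 0.76 0.34 0.8 0.05 0.07 1"

```text
time_s: 8.35
ee_pos: [638.7, 124.6, 186.1]
ee_rot: [[0.137, 0.207, -0.969], [0.029, -0.978, -0.205], [-0.99, -0.0, -0.14]]
wrist_force: [0.0, -0.6, -3.1]
grip_width: 39.7
```

```bash
python3 - <<'E'
from g import *
s=ctrl.observe();print(s['joints'].round(2))
rows(tcp(70),Rin)
for n in ['side','top']: grab(n,n+'1')
f=lambda im,x,y,w,h,k:cv2.resize(im[y:y+h,x:x+w,::-1],None,fx=k,fy=k,interpolation=cv2.INTER_CUBIC)
cv2.imwrite('pics/c6.png',np.hstack([f(load('side1')['img'],130,80,110,150,4)[:600],f(load('top1')['img'],150,90,90,150,4)]))
E
```

```text
[-0.99  0.69  1.11  1.73 -0.75  1.04 -1.02]
turn [0.008, -0.004, 0.002] shift [2.231, -0.003, 0.448]
```

View pics/c6.png

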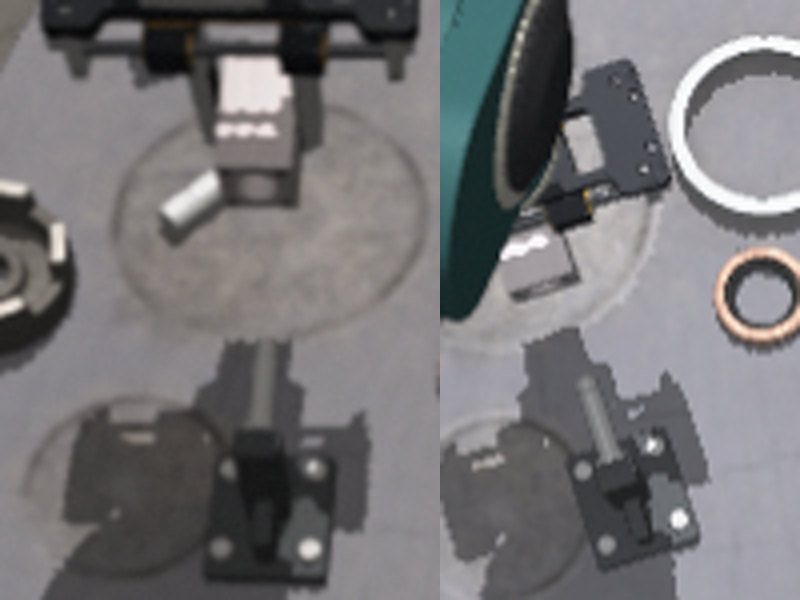

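apply_moves --pt "0 0 0 0.4 0 0 1" --pt "0 0 0 0.9 0 0 1" --pt "0 0 0 1.4 0 0.1 1" --pt "0 0 0 1.9 0 0.2 1" --pt "0 0 0 2.23 0 0.4 1" --pt "0 0 0 2.23 0 0.4 1" --pt "0 0 0 2.23 0 0.4 1" --pt "0 0 0 2.23 0 0.4 1"

```text
time_s: 9.45
ee_pos: [635.8, 124.1, 96.3]
ee_rot: [[0.138, 0.206, -0.969], [0.03, -0.978, -0.204], [-0.99, -0.0, -0.141]]
wrist_force: [0.1, 0.0, -2.8]
grip_width: 39.7
```

```bash
python3 - <<'E'
from g import *
s=ctrl.observe();print(s['joints'].round(2))
rows(tcp(70),Rin)
for n in ['side','top','wrist']: grab(n,n+'2')
f=lambda im,x,y,w,h,k:cv2.resize(im[y:y+h,x:x+w,::-1],None,fx=k,fy=k,interpolation=cv2.INTER_CUBIC)
cv2.imwrite('pics/c7.png',np.hstack([f(load('side2')['img'],160,135,60,90,6)[:600],f(load('top2')['img'],160,140,60,90,6)]))
E
```

```text
[-0.93  0.77  0.99  1.8  -0.86  0.89 -0.93]
turn [0.004, -0.012, 0.003] shift [0.018, -0.002, 0.063]
```

View pics/c7.png

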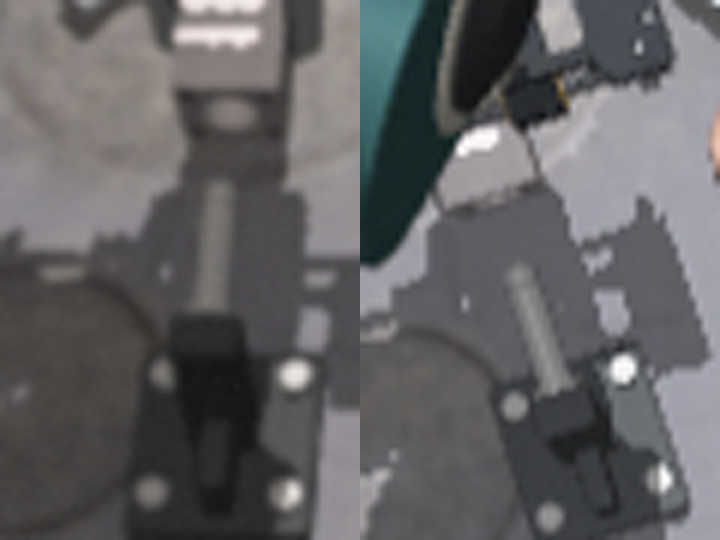

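View pics/wrist2.png

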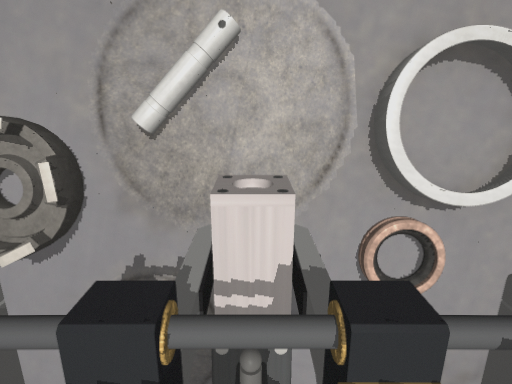

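```bash
python3 - <<'E'
from g import *
def cv(l,x,y,k): return (np.array(l)+.5)/k-.5+[x,y]
d=load('side2');R=d['rot'].reshape(3,3);p=d['pos']
c=p+2.7*R[:,0]
up=-R[:,0]
M=[c+40*R[:,2]+20*up+20*R[:,1],c+40*R[:,2]+20*up-20*R[:,1], c+40*R[:,2]]
inv=lambda q,x,y,k:(q-[x,y]+.5)*k-.5
for n,o in [('side2',(160,135,6)),('top2',(160,140,6))]:
    d=load(n); off=360 if n=='top2' else 0
    print(n,'mouth corners, mouth centre, tip,root, tip+tops',(inv(proj(d,M+[tip,root+2*px]),*o)+[off,0]).round(1).tolist())
E
```

```text
side2 mouth corners, mouth centre, tip,root, tip+tops [[279.8, 81.7], [171.8, 79.7], [231.9, 107.0], [224.9, 184.6], [213.2, 317.3]]
top2 mouth corners, mouth centre, tip,root, tip+tops [[535.7, 170.3], [443.1, 201.1], [495.3, 191.8], [519.3, 265.2], [559.7, 387.3]]
```

```bash
python3 - <<'E'
from h import *
f=lambda im,x,y,w,h,k:cv2.resize(im[y:y+h,x:x+w,::-1],None,fx=k,fy=k,interpolation=cv2.INTER_CUBIC)
a=f(load('side2')['img'],175,140,45,50,12);b=f(load('top2')['img'],165,155,35,35,12)
cv2.imwrite('pics/c8.png',cv2.convertScaleAbs(a,alpha=1.8));cv2.imwrite('pics/c9.png',cv2.convertScaleAbs(b,alpha=1.8))
E
```

```text
(no output)
```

View pics/c8.png

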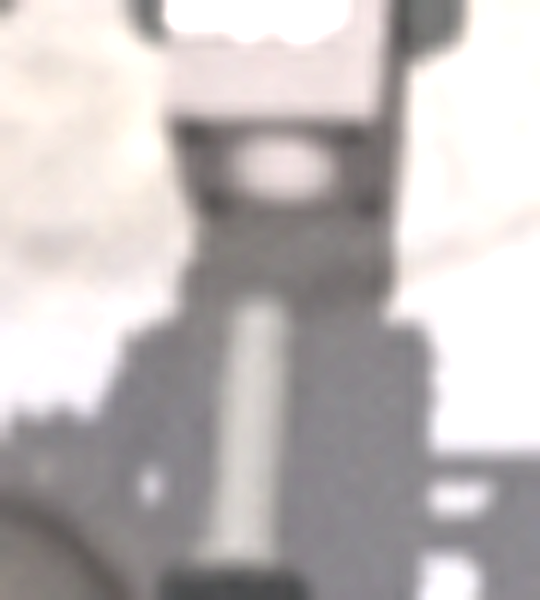

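View pics/c9.png

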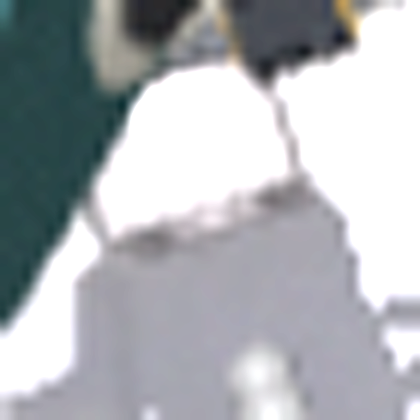

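```bash
python3 - <<'E'
from g import *
for n,uv in [('wrist2',[(211.5,194),(294,194)]),('w4',[(216,186),(291,186)])]:
    d=load(n);T=d['T_tool_cam'];p=cv2.undistortPoints(np.array(uv,float).reshape(-1,1,2),d['mtx'],d['dist_coeffs']).reshape(-1,2)
    v=np.c_[p,np.ones(2)]@T[:3,:3].T;c=T[:3,3]
    xp=2.7-20 if n=='wrist2' else 39-40
    print(n,c+v*((xp-c[0])/v[:,0])[:,None])
E
```

```text
wrist2 [[-17.3        -18.26551299 -37.01487291]
 [-17.3         20.38788216 -37.0332237 ]]
w4 [[ -1.         -19.56502158 -38.71025673]
 [ -1.          19.25502072 -38.71585166]]
```

apply_moves --pt "0 0 0 0 -0.01 0.2 1" --pt "0 0 0 0 -0.01 0.4 1" --pt "0 0 0 0 -0.01 0.6 1" --pt "0 0 0 0 -0.01 0.75 1" --pt "0 0 0 0 -0.01 0.85 1" --pt "0 0 0 0 -0.01 0.95 1" --pt "0 0 0 0 -0.01 1 1" --pt "0 0 0 0 -0.01 1.05 1"

```text
time_s: 10.6
ee_pos: [594.8, 115.8, 90.1]
ee_rot: [[0.138, 0.206, -0.969], [0.029, -0.978, -0.204], [-0.99, -0.0, -0.141]]
wrist_force: [1.5, 0.1, -3.1]
grip_width: 39.8
```

```bash
python3 - <<'E'
from g import *
s=ctrl.observe();print(s['joints'].round(2),s['wrist_force'],s['moment'])
p=np.array(s['ee_pos']);print((p-tip)@px)
for n in ['side','top']: grab(n,n+'3')
f=lambda im,x,y,w,h,k:cv2.resize(im[y:y+h,x:x+w,::-1],None,fx=k,fy=k,interpolation=cv2.INTER_CUBIC)
cv2.imwrite('pics/c10.png',cv2.convertScaleAbs(np.hstack([f(load('side3')['img'],160,135,60,90,6)[:600],f(load('top3')['img'],160,140,60,90,6)]),alpha=1.5))
E
```

```text
[-0.98  0.72  1.01  1.91 -0.86  0.84 -0.9 ] [ 1.49608781  0.07733215 -3.11485739] [-0.04481478  0.38132818 -0.03666038]
30.212881720047754
```

View pics/c10.png

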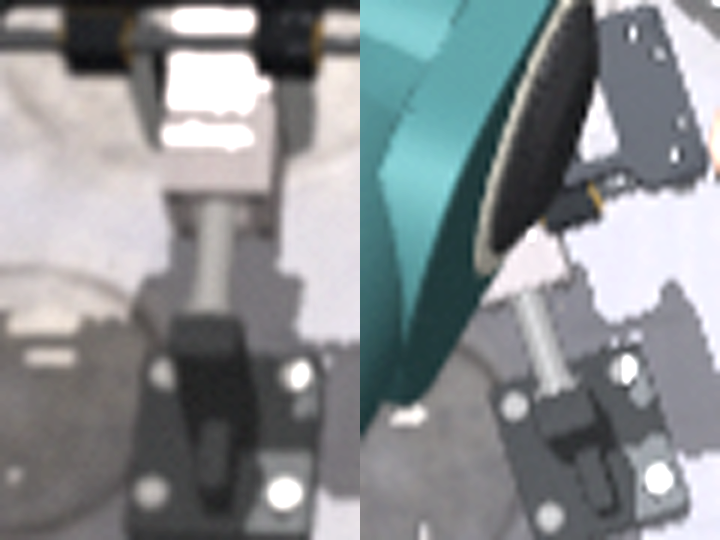

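apply_moves --pt "0 0 0 0 0 0.12 1" --pt "0 0 0 0 0 0.24 1" --pt "0 0 0 0 0 0.36 1" --pt "0 0 0 0 0 0.48 1" --pt "0 0 0 0 0 0.6 1" --pt "0 0 0 0 0 0.7 1" --pt "0 0 0 0 0 0.8 1" --pt "0 0 0 0 0 0.85 1"

```text
time_s: 11.7
ee_pos: [561.5, 108.9, 85.2]
ee_rot: [[0.137, 0.206, -0.969], [0.029, -0.978, -0.204], [-0.99, -0.001, -0.141]]
wrist_force: [0.2, 0.0, -2.3]
grip_width: 39.6
```

```bash
python3 - <<'E'
from g import *
s=ctrl.observe();print(s['joints'].round(2),s['wrist_force'],s['moment'])
p=np.array(s['ee_pos']);print((p-tip)@px)
for n in ['side']: grab(n,n+'4')
f=lambda im,x,y,w,h,k:cv2.resize(im[y:y+h,x:x+w,::-1],None,fx=k,fy=k,interpolation=cv2.INTER_CUBIC)
cv2.imwrite('pics/c11.png',cv2.convertScaleAbs(f(load('side4')['img'],160,145,60,70,8)[:600],alpha=1.5))
E
```

```text
[-1.01  0.68  1.02  1.99 -0.87  0.79 -0.88] [ 0.18352411  0.04162449 -2.26885716] [-0.02075115  0.37937411 -0.05710148]
-4.123793970615293
```

View pics/c11.png

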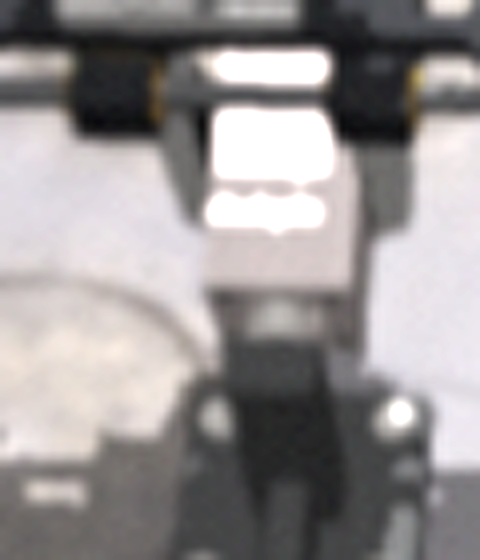

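apply_moves --pt "0 0 0 0 0 0.02 1" --pt "0 0 0 0 0 0.04 1" --pt "0 0 0 0 0 0.06 1" --pt "0 0 0 0 0 0.08 1" --pt "0 0 0 0 0 0.1 1" --pt "0 0 0 0 0 0.11 1" --pt "0 0 0 0 0 0.12 1" --pt "0 0 0 0 0 0.12 1"

```text
time_s: 12.75
ee_pos: [559.4, 108.4, 85.4]
ee_rot: [[0.143, 0.206, -0.968], [0.029, -0.978, -0.204], [-0.989, 0.001, -0.146]]
wrist_force: [19.5, 3.5, -12.4]
grip_width: 39.7
```

apply_moves --pt "0 0 0 0.02 0 0 1" --pt "0 0 0 0.04 0 0 1" --pt "0 0 0 0.06 0 0 1" --pt "0 0 0 0.06 0 0 1" --pt "0 0 0 0.06 0 0.01 1" --pt "0 0 0 0.06 0 0.01 1" --pt "0 0 0 0.06 0 0.01 1" --pt "0 0 0 0.06 0 0.01 1"

```text
time_s: 13.75
ee_pos: [560.0, 108.5, 83.3]
ee_rot: [[0.144, 0.206, -0.968], [0.029, -0.978, -0.204], [-0.989, 0.001, -0.147]]
wrist_force: [8.8, 1.3, -3.0]
grip_width: 39.5
```

```bash
python3 - <<'E'
from g import *
s=ctrl.observe();print(s['joints'].round(2),s['wrist_force'],s['moment'])
p=np.array(s['ee_pos']);print((p-tip)@px)
for n in ['side']: grab(n,n+'5')
f=lambda im,x,y,w,h,k:cv2.resize(im[y:y+h,x:x+w,::-1],None,fx=k,fy=k,interpolation=cv2.INTER_CUBIC)
cv2.imwrite('pics/c12.png',cv2.convertScaleAbs(f(load('side5')['img'],160,145,60,70,8)[:600],alpha=1.5))
E
```

```text
[-1.02  0.68  1.02  2.   -0.87  0.78 -0.87] [ 8.84095187  1.26929237 -2.96568263] [ 0.22933188 -1.51523625 -0.02345761]
-5.927977507987281
```

View pics/c12.png

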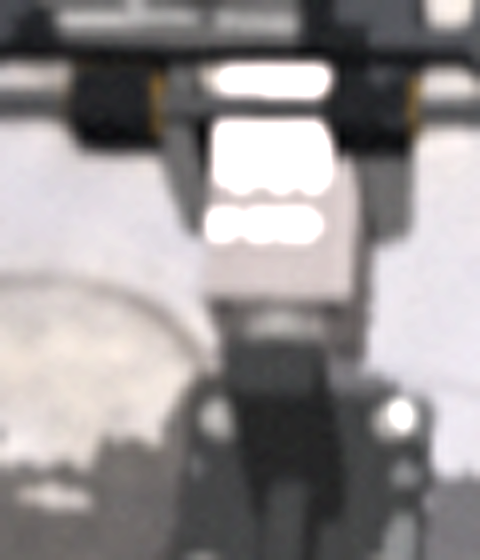

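```bash
python3 - <<'E'
from g import *
d=load('side5');h=np.array([np.cos(YAW),np.sin(YAW),0])
post=root-3*h; post[2]=85
s=ctrl.observe();R=np.array(s['ee_rot']);c=np.array(s['ee_pos'])+2.7*R[:,0]
for m in (0,4,8):
  for oz in(2.5,):
    P=root+(6+m)*px-20*tdn
    print(m,((proj(d,[P,post])-[160,145]+.5)*8-.5).round(1).tolist())
print(((proj(d,[c+(40+2.5)*R[:,2]-20*R[:,0]])-[160,145]+.5)*8-.5))
d=load('top0')
print(((proj(d,[post,post-18*h])-[165,175]+.5)*6-.5)+[360,0])
d=load('w1')
print(((proj(d,[post,post-18*h,tip])-[185,150]+.5)*4-.5))
E
```

```text
0 [[276.4, 298.5], [278.6, 339.4]]
4 [[277.6, 285.0], [278.6, 339.4]]
8 [[278.8, 271.4], [278.6, 339.4]]
[[277.0192177  296.27097774]]
[[529.99455169 184.29926234]
 [542.9917807  225.01076231]]
[[147.66103251 310.14442865]
 [144.15494925 242.93269649]
 [159.00599103 510.52481537]]
```

apply_moves --pt "0 0 0 0 0 0 0.1" --pt "0 0 0 0 0 0 0" --pt "0 0 0 0 0 0 -0.2" --pt "0 0 0 0 0 0 -0.4" --pt "0 0 0 0 0 0 -0.7" --pt "0 0 0 0 0 0 -1" --pt "0 0 0 0 0 0 -1" --pt "0 0 0 0 0 0 -1"

```text
time_s: 14.8
ee_pos: [560.0, 108.5, 83.3]
ee_rot: [[0.144, 0.206, -0.968], [0.029, -0.978, -0.204], [-0.989, 0.001, -0.147]]
wrist_force: [-0.7, 0.5, 0.3]
grip_width: 93.8
```

```bash
python3 - <<'E'
from g import *
s=ctrl.observe();print(s['wrist_force'],s['grip_width'])
for n in ['side','top','wrist']: grab(n,n+'6')
f=lambda im,x,y,w,h,k:cv2.resize(im[y:y+h,x:x+w,::-1],None,fx=k,fy=k,interpolation=cv2.INTER_CUBIC)
cv2.imwrite('pics/c13.png',cv2.convertScaleAbs(np.hstack([f(load('side6')['img'],160,145,60,70,7),f(load('wrist6')['img'],220,170,65,70,7)]),alpha=1.4))
E
```

```text
[-0.67644007  0.51824257  0.25010061] 93.81536096149566
```

View pics/c13.png

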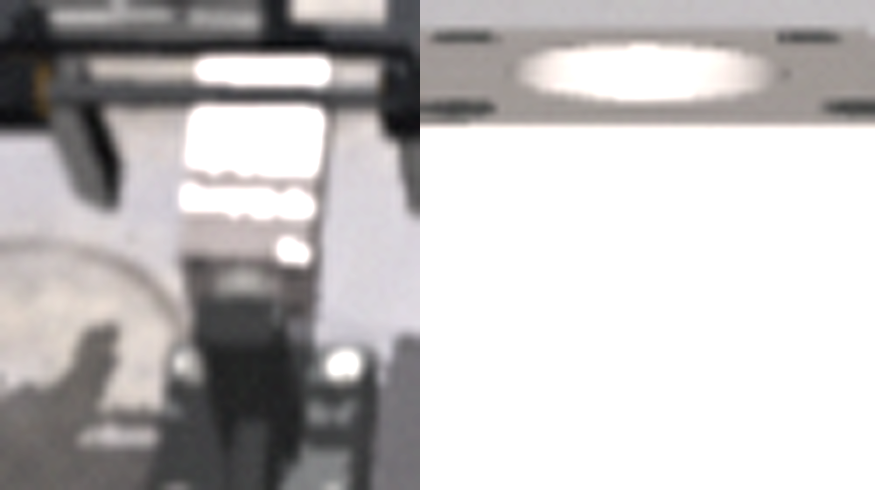

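View pics/wrist6.png

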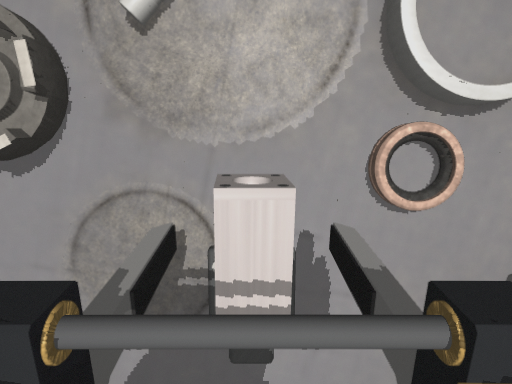

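```bash
cat >> g.py <<'E'
th=np.deg2rad(30)
tg=np.cos(th)*tdn+np.sin(th)*px
Rg=mk(-px,tg)
cen=root+46*px-np.array([0,0,4.])
E
python3 - <<'E'
from g import *
print(cen); rows(cen,Rg)
def cv(l,x,y,k): return (np.array(l)+.5)/k-.5+[x,y]
# spacer lateral from side6/wrist6
d=load('wrist6');T=d['T_tool_cam']
uv=[(214.5,188),(295,188)]
p=cv2.undistortPoints(np.array(uv,float).reshape(-1,1,2),d['mtx'],d['dist_coeffs']).reshape(-1,2)
v=np.c_[p,np.ones(2)]@T[:3,:3].T;c=T[:3,3]
print(c+v*((2.7-18-c[0])/v[:,0])[:,None])
E
```

```text
[556.30872281 107.46475281  77.40826899]
turn [0.008, 2.955, -0.003] shift [0.131, 0.006, 0.117]
[[-15.3        -17.01410258 -39.3742436 ]
 [-15.3         21.02328598 -39.39154236]]
```

apply_moves --pt "0 0.4 0 0 0 0.02 -1" --pt "0 0.8 0 0.03 0 0.05 -1" --pt "0 1.2 0 0.06 0 0.08 -1" --pt "0 1.6 0 0.09 0.02 0.1 -1" --pt "0 2 0 0.13 0.02 0.1 -1" --pt "0 2.4 0 0.13 0.02 0.1 -1" --pt "0 2.8 0 0.13 0.02 0.1 -1" --pt "0 2.95 0 0.13 0.02 0.1 -1"

```text
time_s: 15.95
ee_pos: [572.1, 109.1, 135.7]
ee_rot: [[0.524, 0.207, -0.826], [0.112, -0.978, -0.174], [-0.844, -0.001, -0.536]]
wrist_force: [0.6, 0.8, 0.3]
grip_width: 93.4
```

```bash
python3 - <<'E'
from g import *
s=ctrl.observe();print(s['joints'].round(2),s['wrist_force'],s['grip_width'])
rows(cen,Rg)
for n in ['side','wrist']: grab(n,n+'7')
f=lambda im,x,y,w,h,k:cv2.resize(im[y:y+h,x:x+w,::-1],None,fx=k,fy=k,interpolation=cv2.INTER_CUBIC)
cv2.imwrite('pics/c14.png',cv2.convertScaleAbs(np.hstack([f(load('side7')['img'],100,90,140,130,4)]),alpha=1.4))
E
```

```text
[-0.85  0.31  0.69  2.25 -1.19  0.19 -0.48] [0.56144038 0.81768866 0.3333724 ] 93.42321674766593
turn [0.004, 0.56, 0.01] shift [1.019, -0.04, 1.115]
```

View pics/c14.png

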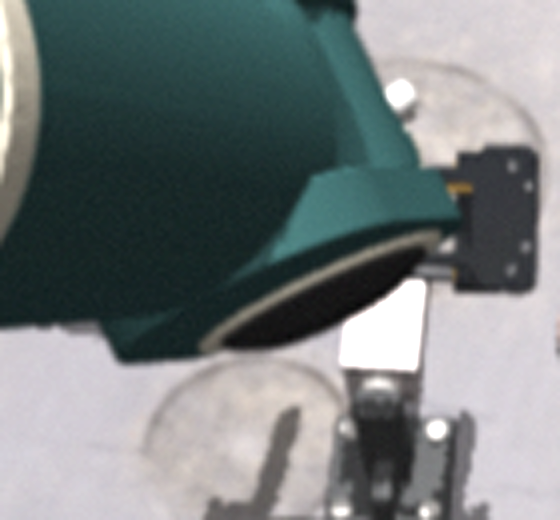

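View pics/wrist7.png

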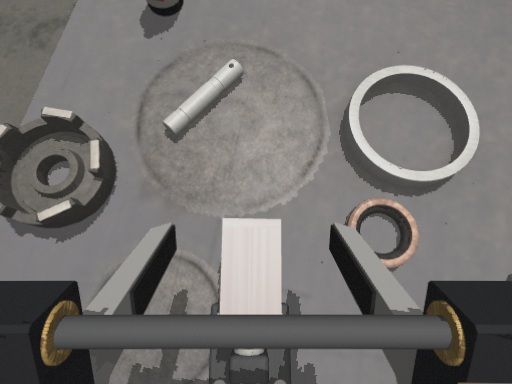

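```bash
cat > kin.py <<'E'
import numpy as np
from scipy.optimize import least_squares
from scipy.spatial.transform import Rotation as Ro
import itertools
def fk(q,sg,par):
    h,L1,L2,L3,r0,e,w=par
    R=np.eye(3);p=np.array([0,0,h])
    def rz(a):return Ro.from_euler('z',a).as_matrix()
    def ry(a):return Ro.from_euler('y',a).as_matrix()
    R=rz(sg[0]*q[0]);p=p+R@[r0,0,0];R=R@ry(q[1]);R=R@rz(sg[1]*q[2]);p=p+R@[e,0,L1]
    R=R@ry(q[3]);p=p+R@[-e+0,0,0];R=R@rz(sg[2]*q[4]);p=p+R@[0,0,L2];R=R@ry(q[5]);p=p+R@[w,0,0];R=R@rz(sg[3]*q[6]);p=p+R@[0,0,L3]
    return p,R
D=[([-1.20147,.417895,-.010315,1.614088,.00472,1.110665,-.05302],[249.49,572.72,223.9],None),
([0.09145226,0.66046993,0.34695622,1.75679938,-0.30168648,0.77767886,2.50859771],[573.2,-240.1,39.0],[[-0.001,-0.343,0.939],[0,0.939,0.343],[-1,0,-0.001]]),
([0.156,0.402,0.439,1.905,-0.212,0.88,2.606],[458.7,-293.9,139.7],[[-0.002,-0.328,0.945],[-0.004,0.945,0.328],[-1,-0.003,-0.003]]),
([-0.4,0.51,0.63,1.6,-0.33,1.14,1.18],[637.0,-62.7,218.5],[[0,0.647,0.763],[0,0.763,-0.647],[-1,0,0]]),
([-0.86,0.64,0.93,1.57,-0.53,1.21,-0.36],[638.1,128.1,217.8],None),
([-0.99,0.69,1.11,1.73,-0.75,1.04,-1.02],[638.7,124.6,186.1],[[0.137,0.207,-0.969],[0.029,-0.978,-0.205],[-0.99,0,-0.14]]),
([-0.93,0.77,0.99,1.8,-0.86,0.89,-0.93],[635.8,124.1,96.3],None),([-1.02,0.68,1.02,2.0,-0.87,0.78,-0.87],[560,108.5,83.3],None),
([-0.85,0.31,0.69,2.25,-1.19,0.19,-0.48],[572.1,109.1,135.7],[[0.524,0.207,-0.826],[0.112,-0.978,-0.174],[-0.844,-0.001,-0.536]])]
D[0]=(D[0][0],D[0][1],[[0,.399,.917],[-.001,.917,-.399],[-1,-.001,0]])
D[1]=D[1]
if __name__=='__main__':
    for sg in itertools.product([1,-1],repeat=4):
        f=lambda x:np.concatenate([(fk(q,sg,x)[0]-p) for q,p,R in D])
        r=least_squares(f,[340,400,400,350,0,0,0])
        e=[np.abs(fk(q,sg,r.x)[1][:,2]-np.array(R)[:,0]).max() for q,p,R in D if R]
        print(sg,np.sqrt(np.mean(r.fun**2)).round(2),r.x.round(1),np.max(e).round(3))
E
python3 kin.py | sort -k5 | head -20
```

```text
(-1, -1, 1, -1) 18.44 [-55.4 425.1 332.5  34.  -31.2 143.4  17.4] 0.968
(-1, -1, 1, 1) 18.44 [-55.4 425.1 332.5  34.  -31.2 143.4  17.4] 0.968
(1, -1, -1, -1) 235.99 [-1759.2  -522.1  -850.8 -1707.7   402.2   637.2   242.5] 0.648
(1, -1, -1, 1) 235.99 [-1759.2  -522.1  -850.8 -1707.7   402.2   637.2   242.5] 0.648
(1, 1, 1, -1) 238.87 [ -25.7  882.3  305.   483.8 -632.8  240.5  102. ] 0.222
(1, 1, 1, 1) 238.87 [ -25.7  882.3  305.   483.8 -632.8  240.5  102. ] 0.222
(1, 1, -1, -1) 241.56 [-489.   501.5  -48.2  -33.6 -581.6  481.4    7.1] 0.91
(1, 1, -1, 1) 241.56 [-489.   501.5  -48.2  -33.6 -581.6  481.4    7.1] 0.91
(1, -1, 1, -1) 253.45 [  -7.5  127.1 -263.7   15.3  576.3 -216.2  -40.1] 1.048
(1, -1, 1, 1) 253.45 [  -7.5  127.1 -263.7   15.3  576.3 -216.2  -40.1] 1.048
(-1, -1, -1, -1) 8.94 [299.5 498.  478.6 316.5 -27.6  12.   -6.7] 0.007
(-1, -1, -1, 1) 8.94 [299.5 498.  478.6 316.5 -27.6  12.   -6.7] 0.007
(-1, 1, -1, -1) 92.31 [ 524.2 -326.3  151.6 -136.9 1096.4 -364.    83.7] 1.048
(-1, 1, -1, 1) 92.31 [ 524.2 -326.3  151.6 -136.9 1096.4 -364.    83.7] 1.048
(-1, 1, 1, -1) 92.86 [ 136.6 -203.5    6.1 -293.9 1021.7 -278.6   70.4] 0.483
(-1, 1, 1, 1) 92.86 [ 136.6 -203.5    6.1 -293.9 1021.7 -278.6   70.4] 0.483
```

```bash
cat > plan.py <<'E'
from kin import *
from g import *
lo=np.array([-2.81,-.39,-1.27,.06,-1.19,.19,-2.82]);hi=np.array([2.81,2.02,1.25,2.57,4.33,2,2.82])
def fk2(q,x):
    h,L1,L2,L3,r0,e,w,ey,wy,e2,ty=x
    rz=lambda a:Ro.from_euler('z',a).as_matrix();ry=lambda a:Ro.from_euler('y',a).as_matrix()
    R=rz(-q[0]);p=np.array([0,0,h])+R@[r0,0,0];R=R@ry(q[1])@rz(-q[2]);p=p+R@[e,ey,L1];R=R@ry(q[3]);p=p+R@[e2,0,0]
    R=R@rz(-q[4]);p=p+R@[0,wy,L2];R=R@ry(q[5]);p=p+R@[w,0,0];R=R@rz(-q[6]);p=p+R@[0,ty,L3];return p,R
f=lambda x:np.concatenate([(fk2(q,x)[0]-p) for q,p,R in D]+[x[4:]*.05])
r=least_squares(f,[300,500,480,316,0,0,0,0,0,0,0]);X=r.x
# tool frame relative to last frame: x_tool=z7
R1=fk2(D[1][0],X)[1]; C=R1.T@np.array(D[1][2]); C=Ro.from_matrix(C).as_matrix()
def FK(q): p,R=fk2(q,X);return p,R@C
def ik(p,R,q0):
    g=lambda q:np.r_[(FK(q)[0]-p)/100,(FK(q)[1]-R).ravel(),.01*(q-q0)]
    o=least_squares(g,np.clip(q0,lo+.01,hi-.01),bounds=(lo+.02,hi-.02));P,Q=FK(o.x)
    return o.x,np.linalg.norm(P-p),np.degrees(Ro.from_matrix(Q.T@R).magnitude())
if __name__=='__main__':
    print(np.sqrt(np.mean(f(X)[:27]**2)),X.round(1),C.round(2).tolist())
    for q,p,R in D:
        if R: print((FK(q)[0]-p).round(1),np.abs(FK(q)[1]-np.array(R)).max().round(3))
E
python3 plan.py
```

```text
2.455782024558951 [280.3 525.2 477.2 323.1 -10.2   6.7   6.9 -26.4  -3.5  -1.3   0.9] [[0.0, -1.0, -0.0], [0.0, 0.0, -1.0], [1.0, 0.0, 0.0]]
[ 0.4  6.2 -0.7] 0.001
[ 3.6 -0.3 -4.8] 0.0
[-2.  -0.2  0.2] 0.001
[-3.2  3.3  2.8] 0.007
[-2.8 -4.8  0.6] 0.011
[ 1.1 -1.3  1. ] 0.006
```

```bash
cat > pl2.py <<'E'
from plan import *
rng=np.random.default_rng(0)
def best(p,R,n=25):
    out=[]
    for i in range(n):
        q0=rng.uniform(lo,hi); q0[2]*=.5
        o=ik(p,R,q0)
        if o[1]<3 and o[2]<1.5: out.append(o[0])
    return out
# pin grasp with theta tilt, mouth=+z or -z
for deg in (-30,0,15,30,45):
    t=np.deg2rad(deg);tg=np.cos(t)*tdn+np.sin(t)*px
    for sgn in (1,-1):
        o=best(cen,mk(-px*sgn,tg));print('grasp',deg,sgn,len(o));[print('   ',x.round(2)) for x in o[:4]]
    for z in (300,):
      # final: mouth=sgn*z up, t outward azimuth 0.1, theta below horizontal
      for r_ in (550,700):
       for sgn in (1,-1):
        tf=np.array([np.cos(t),0,-np.sin(t)]);o=best(np.array([r_,0,z]),mk(np.array([0,0,1.])*sgn,tf),15)
        print(' final',deg,r_,sgn,len(o));[print('   ',x.round(2)) for x in o[:3]]
E
timeout 500 python3 pl2.py
```

```text
Traceback (most recent call last):
  File "pl2.py", line 14, in <module>
    o=best(cen,mk(-px*sgn,tg));print('grasp',deg,sgn,len(o));[print('   ',x.round(2)) for x in o[:4]]
  File "pl2.py", line 7, in best
    o=ik(p,R,q0)
  File "plan.py", line 16, in ik
    o=least_squares(g,np.clip(q0,lo+.01,hi-.01),bounds=(lo+.02,hi-.02));P,Q=FK(o.x)
ValueError: Initial guess is outside of provided bounds
```

```bash
sed -i 's/lo+.01,hi-.01/lo+.03,hi-.03/; s/\.01\*(q-q0)/.002*(q-q0)/' plan.py; timeout 550 python3 pl2.py
```

```text
grasp -30 1 15
    [-0.11  0.69 -0.19  1.59  0.1   1.26 -1.69]
    [ 0.14  0.74 -0.56  1.59  0.32  1.31 -1.87]
    [-0.45  0.72  0.31  1.59 -0.2   1.26 -1.44]
    [-0.51  0.73  0.4   1.59 -0.26  1.27 -1.39]
grasp -30 -1 16
    [ 0.51  1.06 -1.25  1.6   0.8   1.57  0.88]
    [-0.35  0.7   0.16  1.58 -0.11  1.25  1.63]
    [-0.04  0.7  -0.29  1.59  0.16  1.27  1.4 ]
    [-0.67  0.81  0.66  1.58 -0.43  1.31  1.9 ]
 final -30 550 1 9
    [-0.9   1.33  0.79  2.54  2.22  1.98 -2.64]
    [-0.9   1.33  0.79  2.54  2.22  1.98 -2.64]
    [ 1.2   1.8  -1.24  2.54  4.08  1.4  -0.09]
 final -30 550 -1 7
    [-1.27  1.98  1.12  2.55  2.04  1.31  0.03]
    [-1.01  1.48  0.89  2.54  2.14  1.83  0.37]
    [-0.9   1.33  0.79  2.53  2.22  1.98  0.51]
 final -30 700 1 12
    [-0.5   0.99  0.49  2.22  2.73  1.98 -2.01]
    [ 0.39  0.94 -0.49  2.22  3.43  1.98 -1.15]
    [-0.5   0.99  0.49  2.22  2.73  1.98 -2.01]
 final -30 700 -1 9
    [ 0.39  0.95 -0.49  2.21  3.43  1.98  1.99]
    [-0.94  1.45  1.04  2.23  2.32  1.62  0.54]
    [-0.73  1.16  0.77  2.22  2.52  1.85  0.85]
grasp 0 1 13
    [-0.44  0.44 
[... 2943 characters left out ...]
]
    [-0.53  0.52  0.31  2.53  3.21  0.81 -1.77]
 final 45 550 1 9
    [-1.13 -0.26  0.86  2.32  1.08  0.38  0.46]
    [-1.33 -0.36  0.98  2.33  1.21  0.5   0.35]
    [-1.24 -0.31  0.93  2.32  1.16  0.45  0.4 ]
 final 45 550 -1 8
    [-1.34 -0.36  0.99  2.33  1.23  0.51 -2.8 ]
    [ 1.29 -0.33 -1.11  2.31 -1.17  0.37 -0.51]
    [-0.3  -0.13  0.17  2.31  0.53  0.21 -2.16]
 final 45 700 1 10
    [ 0.13  0.16 -0.21  2.01  0.4   0.21  1.15]
    [ 0.52  0.18 -0.64  2.01  0.69  0.25  0.89]
    [ 0.57  0.19 -0.7   2.02  0.73  0.25  0.85]
 final 45 700 -1 7
    [ 0.15  0.16 -0.24  2.01  0.42  0.21 -2.02]
    [-0.71  0.21  0.72  2.01 -0.48  0.21 -1.2 ]
    [ 0.15  0.16 -0.24  2.01  0.42  0.21 -2.02]
```

```bash
python3 - <<'E'
from g import *
rows(cen,Rin); rows(cen+[0,0,40],Rin)
E
```

```text
turn [0.012, -2.434, 0.009] shift [1.011, -0.029, 1.102]
turn [0.012, -2.434, 0.009] shift [0.166, -0.03, 0.567]
```

apply_moves --pt "0 -0.4 0 0.03 0 0.1 -1" --pt "0 -0.8 0 0.06 0 0.2 -1" --pt "0 -1.2 0 0.1 0 0.3 -1" --pt "0 -1.6 0 0.15 0 0.4 -1" --pt "0 -2 0 0.2 -0.01 0.55 -1" --pt "0 -2.43 0 0.4 -0.02 0.7 -1" --pt "0 -2.43 0 0.7 -0.03 0.9 -1" --pt "0.01 -2.43 0 1 -0.03 1.1 -1"

```text
time_s: 17.05
ee_pos: [555.6, 107.3, 76.3]
ee_rot: [[0.137, 0.206, -0.969], [0.03, -0.979, -0.204], [-0.99, -0.001, -0.14]]
wrist_force: [-1.0, 0.3, -0.6]
grip_width: 94.0
```

```bash
python3 - <<'E'
from g import *
s=ctrl.observe();print(s['joints'].round(2),s['wrist_force'],s['grip_width'])
rows(cen,Rin)
for n in ['side','wrist']: grab(n,n+'8')
f=lambda im,x,y,w,h,k:cv2.resize(im[y:y+h,x:x+w,::-1],None,fx=k,fy=k,interpolation=cv2.INTER_CUBIC)
cv2.imwrite('pics/c15.png',cv2.convertScaleAbs(np.hstack([f(load('side8')['img'],140,130,100,90,6)]),alpha=1.4))
E
```

```text
[-0.97  0.64  0.94  2.01 -0.82  0.74 -0.91] [-1.0250915   0.31113253 -0.60838455] 93.96964975198227
turn [0.003, -0.006, 0.005] shift [-0.024, -0.0, -0.023]
```

View pics/c15.png

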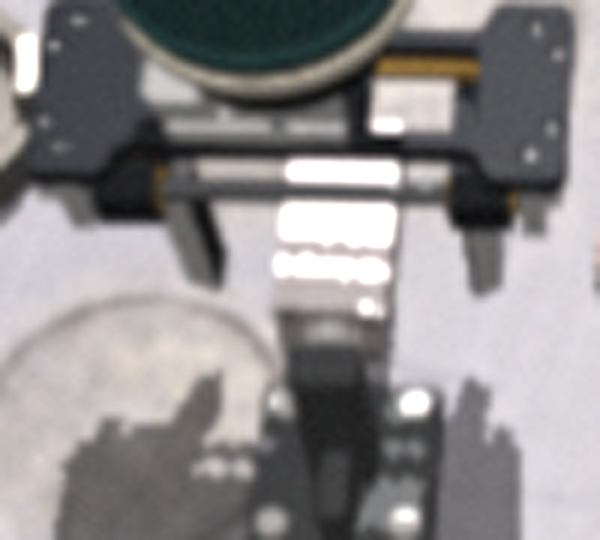

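View pics/wrist8.png

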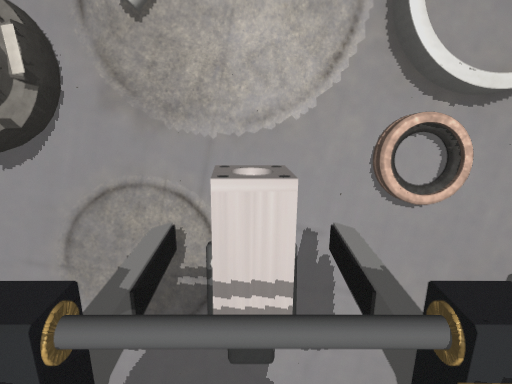

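apply_moves --pt "0 0 0 0 0 0 0.3" --pt "0 0 0 0 0 0 1" --pt "0 0 0 0 0 0 1" --pt "0 0 0 0 0 0 1" --pt "0 0 0 0 0 0 1" --pt "0 0 0 0 0 0 1" --pt "0 0 0 0 0 0 1" --pt "0 0 0 0 0 0 1" --squeeze 45

```text
time_s: 18.15
ee_pos: [554.8, 107.2, 76.1]
ee_rot: [[0.135, 0.206, -0.969], [0.03, -0.979, -0.204], [-0.99, -0.001, -0.138]]
wrist_force: [-0.5, 0.5, 1.0]
grip_width: 39.8
```

apply_moves --pt "0 0 0 -0.04 0 -0.01 1" --pt "0 0 0 -0.08 0 -0.03 1" --pt "0 0 0 -0.09 0 -0.1 1" --pt "0 0 0 -0.09 0 -0.25 1" --pt "0 0 0 -0.09 0 -0.4 1" --pt "0 0 0 -0.09 0 -0.55 1" --pt "0 0 0 -0.09 0 -0.7 1" --pt "0 0 0 -0.09 0 -0.85 1"

```text
time_s: 19.15
ee_pos: [587.7, 114.1, 84.4]
ee_rot: [[0.135, 0.206, -0.969], [0.03, -0.979, -0.204], [-0.99, -0.001, -0.138]]
wrist_force: [0.3, -0.2, -2.8]
grip_width: 39.8
```

apply_moves --pt "0 0 0 0 0 -0.2 1" --pt "0 0 0 0 0 -0.5 1" --pt "0 0 0 0 0 -0.8 1" --pt "0 0 0 0 0 -1.1 1" --pt "0 0 0 0 0 -1.5 1" --pt "0 0 0 -0.6 0 -1.8 1" --pt "0 0 0 -1.5 0 -1.9 1" --pt "0 0 0 -2.6 0 -1.9 1"

```text
time_s: 20.15
ee_pos: [647.5, 126.4, 198.6]
ee_rot: [[0.134, 0.206, -0.969], [0.029, -0.979, -0.204], [-0.991, -0.0, -0.137]]
wrist_force: [0.7, 0.7, -3.1]
grip_width: 40.1
```

```bash
cat > pl3.py <<'E'
from plan import *
s=ctrl.observe();q=np.array(s['joints'])
P,R=FK(q);print(q.round(2),(P-s['ee_pos']).round(1),np.degrees(Ro.from_matrix(R.T@np.array(s['ee_rot'])).magnitude()))
best=[]
for x in (600,650,700,750):
  for az in (-.6,-.3,0,.3):
   for z in (300,400):
    for psi in (-.6,0,.6):
     h=np.array([np.cos(az+psi),np.sin(az+psi),0]); pos=np.array([x*np.cos(az),x*np.sin(az),z])
     q0=q.copy();q0[4]=2.6;q0[5]=1.2
     o=ik(pos,mk([0,0,1.],h),q0)
     if o[1]<3 and o[2]<1.5: 
        mg=min((o[0]-lo).min(),(hi-o[0]).min()); best.append((np.abs(o[0]-q).sum(),mg,x,az,z,psi,o[0].round(2)))
best.sort(key=lambda b:b[0]-3*min(b[1],.3))
for b in best[:8]:print(b)
E
python3 pl3.py
```

```text
[-0.96  0.65  1.05  1.69 -0.68  1.04 -1.07] [-1.4 -0.1  2.1] 0.031013853439422586
(np.float64(3.550358982149353), np.float64(0.48220176981615703), 750, 0, 400, -0.6, array([-1.03,  0.55,  0.77,  2.03,  1.91,  0.93, -1.12]))
(np.float64(3.575589430737667), np.float64(0.3916659258568581), 750, -0.3, 400, -0.6, array([-0.79,  0.59,  0.86,  2.03,  1.9 ,  0.87, -1.14]))
(np.float64(3.576146786140037), np.float64(0.3641934686247903), 700, -0.3, 400, -0.6, array([-0.89,  0.53,  0.89,  2.14,  1.89,  0.93, -1.15]))
(np.float64(3.5972222662752036), np.float64(0.3275756402748464), 650, -0.3, 400, -0.6, array([-0.99,  0.45,  0.91,  2.24,  1.88,  1.  , -1.15]))
(np.float64(3.734353034841164), np.float64(0.430536757932408), 700, 0, 400, -0.6, array([-1.11,  0.48,  0.78,  2.14,  1.9 ,  0.99, -1.13]))
(np.float64(3.7787215292916603), np.float64(0.31807302691582284), 750, -0.6, 400, -0.6, array([-0.54,  0.63,  0.93,  2.04,  1.89,  0.83, -1.17]))
(np.float64(3.7916370940389346), np.float64(0.507018985956111), 750, 0, 300, -0.6, array([-0.95,  0.73,  0.67,  2.06,  1.95,  0.98, -1.34]))
(np.float64(3.768071216823139), np.float64(0.28387466721717525), 700, -0.6, 400, -0.6, array([-0.64,  0.57,  0.97,  2.14,  1.88,  0.88, -1.18]))
```

```bash
cat > pl4.py <<'E'
from plan import *
import sys
qf=np.array([-1.03,.55,.77,2.03,1.91,.93,-1.12])
s=ctrl.observe();q=np.array(s['joints']);p0,R0=FK(q);n=int(sys.argv[1])
print(q.round(3),np.array(s['ee_pos']).round(1))
w=[FK(q+(qf-q)*k/n) for k in range(n+1)]
for k in range(1,n+1):
    P,R=w[k];st=np.degrees(Ro.from_matrix(w[k-1][1].T@R).magnitude())
    print(k,(Ro.from_matrix(R0.T@R).as_rotvec(degrees=True)/10).round(2).tolist(),(R0.T@(P-p0)/40).round(2).tolist(),'| st %.1f d %.0f'%(st,np.linalg.norm(P-w[k-1][0])),P.round(0))
E
python3 pl4.py 20
```

```text
[-0.956  0.653  1.048  1.689 -0.682  1.043 -1.074] [647.5 126.4 198.6]
1 [-0.39, -0.37, 0.5] [0.11, 0.64, 0.61] | st 7.3 d 36 [628.  96. 193.]
2 [-0.8, -0.72, 1.0] [0.13, 1.29, 1.16] | st 7.4 d 34 [613.  67. 189.]
3 [-1.23, -1.07, 1.49] [0.05, 1.94, 1.62] | st 7.4 d 32 [600.  37. 190.]
4 [-1.68, -1.4, 1.98] [-0.1, 2.59, 2.0] | st 7.4 d 31 [590.   9. 194.]
5 [-2.14, -1.73, 2.46] [-0.32, 3.22, 2.28] | st 7.4 d 29 [583. -19. 201.]
6 [-2.61, -2.04, 2.95] [-0.61, 3.81, 2.46] | st 7.5 d 27 [579. -44. 211.]
7 [-3.11, -2.33, 3.42] [-0.94, 4.36, 2.54] | st 7.5 d 26 [579. -66. 224.]
8 [-3.61, -2.62, 3.9] [-1.31, 4.86, 2.52] | st 7.5 d 25 [581. -86. 239.]
9 [-4.14, -2.89, 4.37] [-1.71, 5.29, 2.4] | st 7.5 d 24 [ 587. -102.  255.]
10 [-4.67, -3.14, 4.84] [-2.12, 5.64, 2.2] | st 7.6 d 23 [ 596. -115.  272.]
11 [-5.22, -3.37, 5.3] [-2.53, 5.9, 1.9] | st 7.6 d 23 [ 608. -123.  291.]
12 [-5.79, -3.59, 5.77] [-2.94, 6.08, 1.53] | st 7.6 d 23 [ 621. -127.  309.]
13 [-6.36, -3.79, 6.23] [-3.32, 6.15, 1.09] | st 7.6 d 23 [ 637. -127.  326.]
14 [-6.95, -3.97, 6.69] [-3.68, 6.11, 0.6] | st 7.7 d 24 [ 653. -122.  343.]
15 [-7.55, -4.14, 7.15] [-4.0, 5.97, 0.07] | st 7.7 d 25 [ 671. -113.  359.]
16 [-8.16, -4.28, 7.6] [-4.27, 5.72, -0.48] | st 7.7 d 27 [689. -99. 372.]
17 [-8.79, -4.39, 8.06] [-4.49, 5.36, -1.03] | st 7.7 d 28 [706. -80. 384.]
18 [-9.42, -4.49, 8.51] [-4.65, 4.89, -1.58] | st 7.7 d 29 [723. -58. 393.]
19 [-10.06, -4.55, 8.97] [-4.75, 4.32, -2.1] | st 7.8 d 31 [738. -31. 400.]
20 [-10.71, -4.6, 9.42] [-4.78, 3.66, -2.58] | st 7.8 d 33 [751.  -1. 404.]
```

apply_moves --pt "-0.4 -0.37 0.5 0.1 0.64 0.6 1" --pt "-0.8 -0.72 1 0.1 1.3 1.2 1" --pt "-1.23 -1.07 1.5 0.05 1.94 1.62 1" --pt "-1.68 -1.4 2 -0.1 2.6 2 1" --pt "-2.14 -1.73 2.46 -0.3 3.2 2.3 1" --pt "-2.6 -2.04 2.95 -0.6 3.8 2.46 1" --pt "-3.1 -2.33 3.42 -0.94 4.36 2.54 1" --pt "-3.6 -2.62 3.9 -1.3 4.86 2.52 1"

```text
time_s: 21.15
ee_pos: [583.4, -86.4, 236.9]
ee_rot: [[0.058, 0.712, -0.699], [-0.702, -0.469, -0.536], [-0.709, 0.522, 0.473]]
wrist_force: [0.0, 0.0, -3.3]
grip_width: 39.2
```

```bash
python3 pl4.py 13
```

```text
[-1.111  0.785  1.218  1.826  0.069  0.94  -0.829] [583.4 -86.4 236.9]
1 [-0.48, -0.36, 0.34] [0.08, 0.31, 0.45] | st 6.9 d 22 [ 578. -111.  256.]
2 [-0.97, -0.69, 0.7] [0.09, 0.68, 0.8] | st 6.9 d 20 [ 578. -126.  270.]
3 [-1.46, -0.98, 1.09] [0.03, 1.1, 1.05] | st 6.9 d 20 [ 583. -137.  285.]
4 [-1.96, -1.23, 1.51] [-0.11, 1.55, 1.18] | st 7.0 d 20 [ 592. -145.  301.]
5 [-2.45, -1.46, 1.95] [-0.31, 2.02, 1.2] | st 7.0 d 20 [ 605. -148.  317.]
6 [-2.95, -1.64, 2.43] [-0.58, 2.49, 1.1] | st 7.1 d 22 [ 620. -147.  333.]
7 [-3.44, -1.8, 2.93] [-0.91, 2.93, 0.88] | st 7.2 d 24 [ 638. -142.  347.]
8 [-3.92, -1.92, 3.45] [-1.32, 3.33, 0.55] | st 7.2 d 26 [ 657. -131.  361.]
9 [-4.4, -2.0, 4.01] [-1.78, 3.66, 0.12] | st 7.3 d 29 [ 678. -115.  373.]
10 [-4.87, -2.05, 4.58] [-2.31, 3.92, -0.39] | st 7.4 d 31 [698. -94. 383.]
11 [-5.32, -2.07, 5.18] [-2.89, 4.07, -0.98] | st 7.5 d 34 [718. -68. 392.]
12 [-5.76, -2.06, 5.8] [-3.53, 4.12, -1.62] | st 7.6 d 36 [735. -37. 399.]
13 [-6.19, -2.02, 6.45] [-4.22, 4.04, -2.29] | st 7.6 d 39 [751.  -1. 404.]
```

apply_moves --pt "-0.5 -0.36 0.34 0.08 0.3 0.45 1" --pt "-0.97 -0.7 0.7 0.1 0.7 0.8 1" --pt "-1.46 -0.98 1.1 0 1.1 1.05 1" --pt "-1.96 -1.23 1.5 -0.1 1.55 1.18 1" --pt "-2.45 -1.46 1.95 -0.3 2 1.2 1" --pt "-2.95 -1.64 2.43 -0.6 2.5 1.1 1" --pt "-3.44 -1.8 2.93 -0.9 2.93 0.88 1" --pt "-3.92 -1.92 3.45 -1.3 3.33 0.55 1"

```text
time_s: 22.15
ee_pos: [661.0, -123.5, 354.1]
ee_rot: [[0.422, 0.886, -0.19], [-0.888, 0.361, -0.286], [-0.185, 0.29, 0.939]]
wrist_force: [0.7, -0.2, -2.1]
grip_width: 39.7
```

```bash
python3 pl4.py 8
```

```text
[-1.199  0.858  1.24   1.933  0.932  0.699 -0.83 ] [ 661.  -123.5  354.1]
1 [-0.38, -0.08, 0.19] [0.02, 0.15, -0.07] | st 4.3 d 7 [ 670. -129.  366.]
2 [-0.73, -0.15, 0.44] [-0.03, 0.39, -0.14] | st 4.4 d 10 [ 679. -123.  367.]
3 [-1.04, -0.23, 0.75] [-0.14, 0.73, -0.22] | st 4.5 d 15 [ 690. -114.  369.]
4 [-1.3, -0.3, 1.13] [-0.34, 1.15, -0.29] | st 4.7 d 19 [ 702. -100.  372.]
5 [-1.53, -0.38, 1.56] [-0.63, 1.64, -0.36] | st 4.9 d 23 [715. -82. 378.]
6 [-1.7, -0.46, 2.04] [-1.02, 2.18, -0.42] | st 5.2 d 27 [728. -59. 384.]
7 [-1.82, -0.53, 2.57] [-1.53, 2.76, -0.46] | st 5.5 d 31 [740. -32. 393.]
8 [-1.89, -0.61, 3.14] [-2.15, 3.35, -0.47] | st 5.8 d 34 [751.  -1. 404.]
```

```bash
cat > pl5.py <<'E'
from plan import *
s=ctrl.observe();q=np.array(s['joints']);R0=np.array(s['ee_rot']);p=np.array(s['ee_pos'])
a0=np.arctan2(R0[1,0],R0[0,0]);print('heading',a0,'z tilt deg',np.degrees(np.arccos(R0[2,2])))
for da in (-.3,0,.3,.5):
    h=[np.cos(a0+da),np.sin(a0+da),0];R=np.c_[h,np.cross([0,0,1],h),[0,0,1]]
    for dp in ([0,0,0],[30,40,20]):
        o=ik(p+dp,R,q);print(da,dp,o[0].round(2),round(o[1],1),round(o[2],1)); rows(p+dp,R,s)
E
python3 pl5.py
```

```text
heading -1.1268155809774414 z tilt deg 20.08949871048833
-0.3 [0, 0, 0] [-1.05  1.03  1.1   1.72  0.81  1.08 -0.55] 0.0 0.0
turn [-1.537, -1.303, -1.542] shift [0.0, 0.0, 0.0]
-0.3 [30, 40, 20] [-1.04  1.03  1.09  1.6   0.77  1.17 -0.47] 0.0 0.0
turn [-1.537, -1.303, -1.542] shift [-0.663, 1.171, 0.041]
0 [0, 0, 0] [-1.2   1.03  1.22  1.97  1.06  0.73 -0.79] 0.0 0.0
turn [-1.709, -1.055, 0.159] shift [0.0, 0.0, 0.0]
0 [30, 40, 20] [-1.2   1.    1.19  1.86  1.    0.82 -0.67] 0.0 0.0
turn [-1.709, -1.055, 0.159] shift [-0.663, 1.171, 0.041]
0.3 [0, 0, 0] [-1.2   0.82  1.14  2.2   1.79  0.73 -1.35] 0.0 0.0
turn [-1.856, -0.792, 1.86] shift [0.0, 0.0, 0.0]
0.3 [30, 40, 20] [-1.27  0.9   1.23  2.1   1.6   0.62 -1.18] 0.0 0.0
turn [-1.856, -0.792, 1.86] shift [-0.663, 1.171, 0.041]
0.5 [0, 0, 0] [-1.04  0.59  0.97  2.31  2.22  0.92 -1.53] 0.0 0.0
turn [-1.94, -0.607, 2.994] shift [0.0, 0.0, 0.0]
0.5 [30, 40, 20] [-1.14  0.63  1.03  2.22  2.09  0.83 -1.42] 0.0 0.0
turn [-1.94, -0.607, 2.994] shift [-0.663, 1.171, 0.041]
```

Heading kept (-0.15 in between): straighten in place.

apply_moves --pt "-0.4 -0.25 -0.1 0 0 0 1" --pt "-0.8 -0.5 -0.2 0 0 0 1" --pt "-1.2 -0.75 -0.3 0 0 0 1" --pt "-1.6 -1 -0.4 0 0 0 1" --pt "-1.65 -1.14 -0.4 0 0 0 1" --pt "-1.67 -1.14 -0.4 0 0 0 1" --pt "-1.67 -1.14 -0.4 0 0 0 1" --pt "-1.67 -1.14 -0.4 0 0 0 1"

```text
time_s: 23.15
ee_pos: [661.0, -123.5, 354.4]
ee_rot: [[0.339, 0.941, 0.001], [-0.941, 0.339, 0.0], [-0.0, -0.001, 1.0]]
wrist_force: [-0.3, 0.1, -4.3]
grip_width: 39.6
```

```bash
python3 pl5.py; python3 - <<'E'
from h import *
print(ctrl.observe())
for n in ['side','top','wrist']: grab(n,n+'9')
E
```

```text
heading -1.2250553162213216 z tilt deg 0.07771448345778077
-0.3 [0, 0, 0] [-1.    1.05  1.08  1.64  0.75  1.2  -0.5 ] 0.0 0.0
turn [0.008, -0.0, -1.719] shift [0.0, 0.0, 0.0]
-0.3 [30, 40, 20] [-0.98  1.05  1.06  1.51  0.73  1.29 -0.43] 0.0 0.0
turn [0.008, -0.0, -1.719] shift [-0.687, 1.044, 0.501]
0 [0, 0, 0] [-1.15  1.01  1.17  1.89  0.97  0.86 -0.69] 0.0 0.0
turn [0.008, -0.002, -0.0] shift [0.0, 0.0, 0.0]
0 [30, 40, 20] [-1.15  0.99  1.14  1.78  0.92  0.95 -0.59] 0.0 0.0
turn [0.008, -0.002, -0.0] shift [-0.687, 1.044, 0.501]
0.3 [0, 0, 0] [-1.24  0.94  1.22  2.13  1.52  0.64 -1.17] 0.0 0.0
turn [0.007, -0.003, 1.719] shift [0.0, 0.0, 0.0]
0.3 [30, 40, 20] [-1.26  0.95  1.23  2.02  1.35  0.65 -0.97] 0.0 0.0
turn [0.007, -0.003, 1.719] shift [-0.687, 1.044, 0.501]
0.5 [0, 0, 0] [-1.09  0.65  1.    2.26  2.02  0.88 -1.42] 0.0 0.0
turn [0.007, -0.003, 2.865] shift [0.0, 0.0, 0.0]
0.5 [30, 40, 20] [-1.19  0.71  1.07  2.16  1.88  0.79 -1.3 ] 0.0 0.0
turn [0.007, -0.003, 2.865] shift [-0.687, 1.044, 0.501]
{'time_s': 23.15, 'joints': array([-1.14759793,  0.99492657,  1.18167856,  1.88146609,  0.97663866,
        0.85579802, -0.66925116]), 'qvel': array([ 0.00152575,  0.00038678, -0.00197768, -0.0005264 ,  0.00189145,
        0.00092737,  0.00095243]), 'joint_efforts': array([ 3.47411935e-02, -8.09475231e+01,  4.00002909e+01, -2.10474211e+01,
        3.16817813e+00,  3.31933782e+00,  4.35558351e-03]), 'ee_pos': array([ 660.97204802, -123.52573757,  354.38153118]), 'ee_rot': array([[ 3.38893918e-01,  9.40823633e-01,  1.34283556e-03],
       [-9.40824551e-01,  3.38893976e-01,  1.91156785e-04],
       [-2.75234060e-04, -1.32815453e-03,  9.99999080e-01]]), 'wrist_force': array([-0.3003728 ,  0.05022656, -4.31431556]), 'moment': array([ 1.54652983,  0.61410953, -0.0488337 ]), 'grip_width': 39.643385109710096}
```

View pics/wrist9.png

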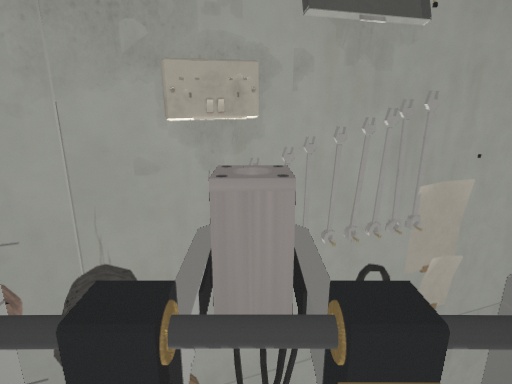

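View pics/side9.png

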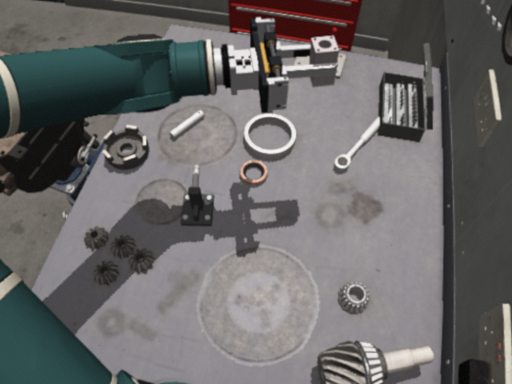

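View pics/top9.png

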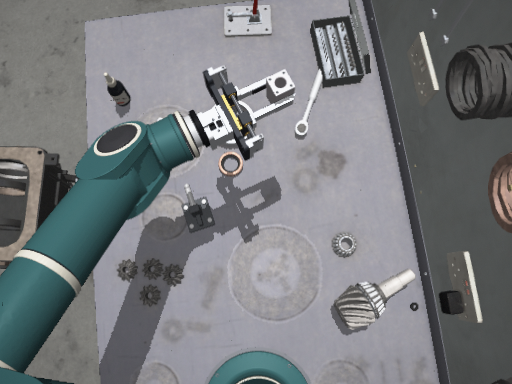

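```bash
python3 - <<'E'
from h import *
f=lambda im,x,y,w,h,k:cv2.resize(im[y:y+h,x:x+w,::-1],None,fx=k,fy=k,interpolation=cv2.INTER_CUBIC)
cv2.imwrite('pics/c16.png',np.hstack([f(load('side9')['img'],300,25,50,60,7),f(load('top9')['img'],255,60,50,60,7)]))
# predicted corners for vertical spacer
d=load('side9');R=d['rot'].reshape(3,3);p=d['pos']
for n,o,off in [('side9',(300,25),0),('top9',(255,60),350)]:
    d=load(n)
    for zz in (40,-40):
        c=[p+R@[a,b,zz] for a,b in ((-20,-20),(-20,20),(20,20),(20,-20),(0,0))]
        print(n,zz,((proj(d,c)-o+.5)*7-.5+[off,0]).round(0).tolist())
E
```

```text
side9 40 [[128.0, 171.0], [95.0, 65.0], [253.0, 57.0], [291.0, 161.0], [192.0, 112.0]]
side9 -40 [[89.0, 416.0], [60.0, 311.0], [207.0, 302.0], [240.0, 406.0], [149.0, 358.0]]
top9 40 [[506.0, 235.0], [436.0, 111.0], [569.0, 49.0], [641.0, 172.0], [538.0, 141.0]]
top9 -40 [[490.0, 358.0], [426.0, 244.0], [548.0, 187.0], [613.0, 300.0], [519.0, 272.0]]
```

View pics/c16.png

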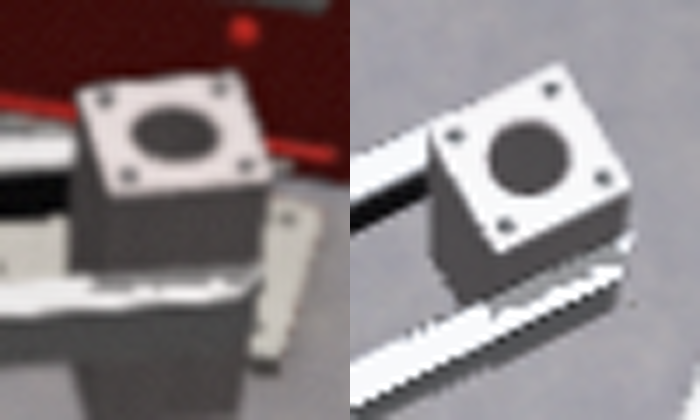

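```bash
python3 - <<'E'
from h import *
f=lambda im,x,y,w,h,k:cv2.resize(im[y:y+h,x:x+w,::-1],None,fx=k,fy=k,interpolation=cv2.INTER_CUBIC)
def cv(l,x,y,k): return (np.array(l)+.5)/k-.5+[x,y]
S=load('side9');T=load('top9');R0=S['rot'].reshape(3,3)
# order: (-x,-y),( -x,+y),(+x,+y),(+x,-y)
sp=cv([(111,196),(76,91),(238,70),(272,183)],300,25,7)
tp=cv([(500-350,253),(431-350,137),(561-350,64),(630-350,187)],255,60,7)
shs=cv([(128,176),(104,97),(220,88),(246,165),(175,134)],300,25,7)
sht=cv([(507-350,226),(456-350,134),(550-350,90),(604-350,177),(529-350,157)],255,60,7)
for a,b in ((sp,tp),(shs,sht)):
    P=tri(T,b,S,a);print(P.round(1).tolist())
    Q=P[:4,:3];n=np.linalg.svd(Q-Q.mean(0))[2][2];n*=np.sign(n[2]);print('normal in tool',(R0.T@n).round(3), 'centre tool',(R0.T@(Q.mean(0)-S['pos'])).round(1))
for i,n in enumerate(['wrist2','wrist8','wrist9']):
    im=load(n)['img'];g=cv2.cvtColor(im,cv2.COLOR_RGB2GRAY).astype(float)
    cv2.imwrite(f'pics/z{i}.png',f(im,195,155,120,90,6))
E
```

```text
[[633.3, -109.2, 388.1, 1.4], [667.4, -95.4, 390.4, 1.5], [683.8, -132.8, 391.9, 0.5], [648.0, -146.2, 388.1, 0.9]]
normal in tool [-0.015 -0.082  0.997] centre tool [-3.5 -1.9 35.2]
[[640.2, -112.1, 389.2, 1.1], [667.9, -102.2, 389.5, 1.3], [677.3, -129.2, 390.5, 0.2], [650.7, -139.3, 390.0, 1.2], [659.6, -120.9, 388.5, 0.8]]
normal in tool [-0.03  -0.016  0.999] centre tool [-3.3 -0.9 35.4]
```

View pics/z0.png

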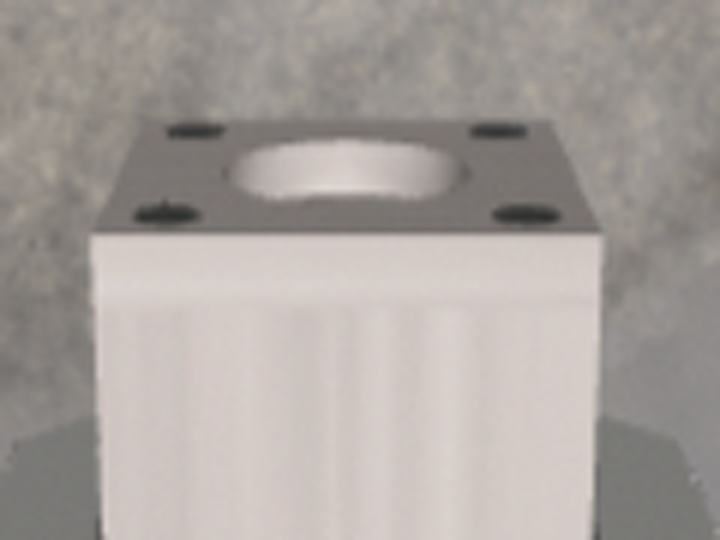

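View pics/z2.png

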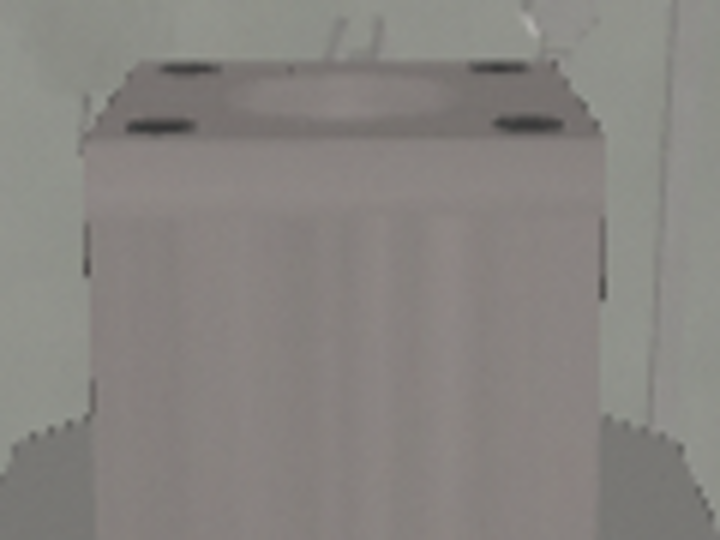

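View pics/z1.png

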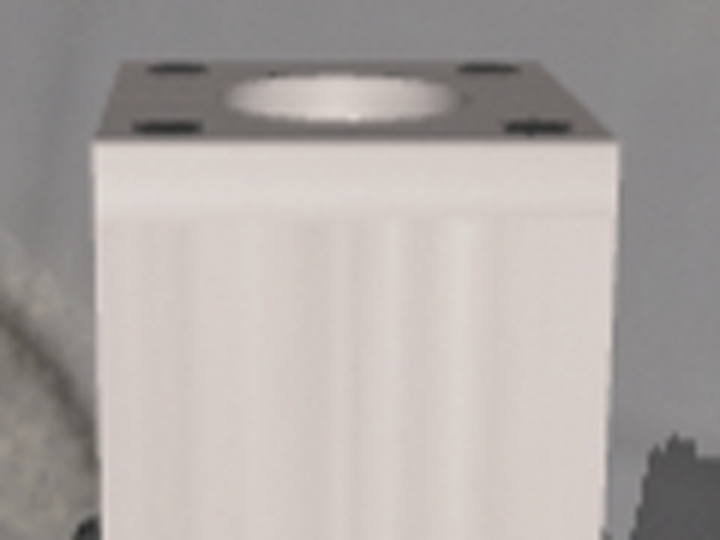

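```bash
python3 - <<'E'
from h import *
def cv(l,x,y,k): return (np.array(l,float)+.5)/k-.5+[x,y]
obj=np.array([[-20,-20,0],[-20,20,0],[20,20,0],[20,-20,0]],float) # tool-like x,y ; z=0 end face
for n,l in [('wrist2',[(91,235),(603,234),(550,120),(148,120)]),('wrist9',[(84,138),(604,137),(553,61),(142,61)])]:
    d=load(n);uv=cv(l,195,155,6);T=d['T_tool_cam']
    ok,rv,tv,er=cv2.solvePnPGeneric(obj,uv.reshape(-1,1,2),d['mtx'],d['dist_coeffs'],flags=cv2.SOLVEPNP_IPPE)
    for r,t,e in zip(rv,tv,er):
        R=T[:3,:3]@cv2.Rodrigues(r)[0];c=T[:3,:3]@t.ravel()+T[:3,3];print(n,'axis z in tool',R[:,2].round(3),'centre',c.round(1),e)
E
```

```text
wrist2 axis z in tool [-0.004  0.002  1.   ] centre [  3.7   1.  -36.8] [0.1877676]
wrist2 axis z in tool [ 0.488 -0.002 -0.873] centre [ -5.3   1.  -38. ] [6.8771078]
wrist9 axis z in tool [-0.051  0.002  0.999] centre [  3.6  -1.1 -45.2] [0.03801778]
wrist9 axis z in tool [ 0.372 -0.002 -0.928] centre [ -5.4  -1.1 -46.4] [7.07577658]
```

```bash
python3 - <<'E'
from h import *
def edges(n,r0,r1):
    d=load(n);g=cv2.GaussianBlur(cv2.cvtColor(d['img'],cv2.COLOR_RGB2GRAY),(1,5),0).astype(float);T=d['T_tool_cam'];out=[]
    for v in range(r0,r1,3):
        gr=np.abs(np.gradient(g[v]));
        def pk(a,b):
            i=a+np.argmax(gr[a:b]);w=gr[i-1:i+2];return i+(w[2]-w[0])/(2*(2*w[1]-w[0]-w[2])+1e-9)
        l,r=pk(205,220),pk(286,302)
        p=cv2.undistortPoints(np.array([[l,v],[r,v]],float).reshape(-1,1,2),d['mtx'],d['dist_coeffs']).reshape(-1,2)
        dep=40/np.linalg.norm(p[1]-p[0]);P=T[:3,:3]@np.r_[p.mean(0)*dep,dep]+T[:3,3];out.append([v,l,r,*P])
    return np.array(out)
for n,a,b in [('wrist2',198,245),('wrist8',183,240),('wrist9',183,250),('w4',192,235)]:
    E=edges(n,a,b);x,z=E[:,3],E[:,5]
    for _ in range(4):
        c=np.polyfit(z,x,1);k=np.abs(x-np.polyval(c,z));m=k<2*np.median(k)+.1;x,z=x[m],z[m]
    print(n,'slope dx/dz %.3f'%c[0],len(x),'y slope %.3f'%np.polyfit(E[:,5],E[:,4],1)[0],(x-np.polyval(c,z)).std().round(2))
E
```

```text
wrist2 slope dx/dz 0.015 16 y slope 0.001 0.18
wrist8 slope dx/dz -0.043 19 y slope -0.010 0.13
wrist9 slope dx/dz -0.006 19 y slope 0.002 0.82
w4 slope dx/dz 0.001 8 y slope 0.019 0.14
```

apply_moves --pt "0 0.1 0 0 0 0 1" --pt "0 0.2 0 0 0 0 1" --pt "0 0.3 0 0 0 0 1" --pt "0 0.3 0 0 0 0 1" --pt "0 0.3 0 0 0 0 1" --pt "0 0.3 0 0 0 0 1" --pt "0 0.3 0 0 0 0 1" --pt "0 0.3 0 0 0 0 1"

```text
time_s: 24.3
ee_pos: [661.0, -123.5, 354.2]
ee_rot: [[0.338, 0.941, 0.02], [-0.94, 0.339, -0.048], [-0.052, -0.002, 0.999]]
wrist_force: [-0.0, 0.2, -3.5]
grip_width: 39.8
```

```bash
python3 - <<'E'
from h import *
s=ctrl.observe();print(s['ee_pos'],s['joints'].round(3),s['wrist_force'],s['grip_width'],s['time_s'])
R=s['ee_rot'];print('spacer axis world',R@np.array([-.051,0,1]))
f=lambda im,x,y,w,h,k:cv2.resize(im[y:y+h,x:x+w,::-1],None,fx=k,fy=k,interpolation=cv2.INTER_CUBIC)
for n in ['side','top','wrist']: grab(n,n+'10')
cv2.imwrite('pics/c17.png',cv2.convertScaleAbs(np.hstack([f(load('side10')['img'],300,25,50,75,7),f(load('top10')['img'],255,60,55,75,7)]),alpha=1.3))
cv2.imwrite('pics/z3.png',cv2.convertScaleAbs(f(load('wrist10')['img'],195,155,120,90,6),alpha=1.5))
p=s['ee_pos']+R@np.array([0,-1,-5.]);a=np.array([0,0,1.]);X=np.array([R[0,0],R[1,0],0]);Y=np.cross(a,X)
for n,o,off in [('side10',(300,25),0),('top10',(255,60),350)]:
    d=load(n)
    for zz in (40,-40):
        print(n,zz,((proj(d,[p+X*i+Y*j+a*zz for i,j in ((-20,-20),(-20,20),(20,20),(20,-20))])-o+.5)*7-.5+[off,0]).round(0).tolist())
E
```

```text
[ 660.97615745 -123.46042753  354.22403613] [-1.145  0.947  1.172  1.876  0.957  0.855 -0.625] [-0.02595685  0.16756174 -3.52864095] 39.77015555809007 24.3
spacer axis world [ 2.26359139e-03 -5.64593943e-04  1.00129694e+00]
side10 40 [[125.0, 191.0], [92.0, 85.0], [249.0, 76.0], [287.0, 181.0]]
side10 -40 [[87.0, 433.0], [58.0, 328.0], [203.0, 318.0], [236.0, 423.0]]
top10 40 [[506.0, 247.0], [436.0, 124.0], [569.0, 62.0], [640.0, 185.0]]
top10 -40 [[490.0, 369.0], [426.0, 255.0], [547.0, 198.0], [611.0, 311.0]]
```

View pics/c17.png

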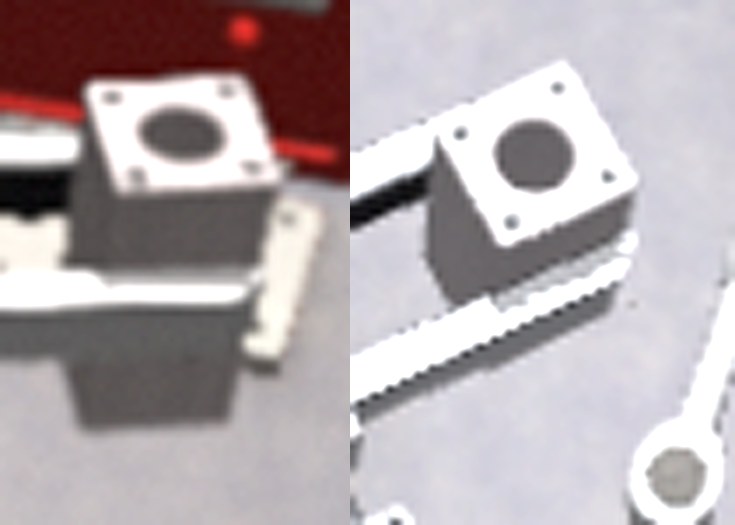

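View pics/z3.png

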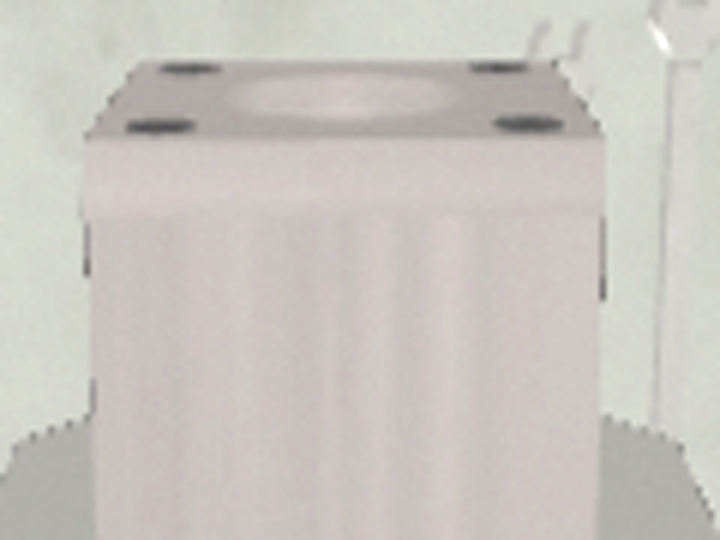

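```bash
python3 -c "
from rig import ctrl
s=ctrl.observe();print(s['qvel'].round(4),s['grip_width']);print(ctrl.close_job())"
```

```text
[-0.0001 -0.0011  0.0003  0.0002  0.0001 -0.0015  0.0012] 40.04694487382332
the job is handed in; nothing more can be done
None
```

The job is handed in with the spacer held in the gripper, deep hole straight up. Its underside is about 31 cm above the bench, touching nothing else, at 24.3 s of the 72 s allowed.

- **Finding the deep hole:** The wrist camera showed the 6 mm recess on the spacer's near end. I therefore tried the far end on the pin first. It slid on about 12 mm with almost no force, twice the recess depth, so that was the deep hole.
- **Seating and hanging:** It met the bottom at about 20 N. The side view put the mouth within about 1 mm of the stated home position. I let go and it hung there by itself for about 3 s.
- **First fresh grip failed:** I tried to re-approach with the tool tilted 30° with the fingers open. Two joints reached their limits and the tool rose about 5 cm without touching the spacer. I went back to the upright approach and gripped from there.
- **Drawing off and turning over:** It came off with low forces, and I turned it over at height.
- **Last checks:** The wrist camera showed the spacer sitting about 3° off in the jaws, so I corrected the tool by 3°. By that measurement the axis is now within about 0.2° of vertical. The edges seen from the side camera suggest about 0.7° remains. I left that small disagreement.
- **End state:** The grip width was 40 mm, the wrist force about 3.5 N (the spacer's weight), and the arm was still. I did not intend to touch the other parts. They looked in place when I last viewed the whole scene, just before the small final correction.

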